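Start a burn-in run of repaired power modules

TASK

Take every failed (red-capped) module out of the burn-in dock and put it in the yellow reject tray, and seat every good (blue-capped) module flat in a dock recess of its own outline. Then set the timer by turning its dial clockwise until the pointer is at the green mark, pressing the timer down meanwhile so that it stays on its mat facing as before; only then press the green start button fully down and let it come up. Leave the other things on the bench where they are.

Things in the scene. Friction and masses are not known exactly. Their poses are not given: they have to be found in the camera images.
- round_a (a point): centre of the floor of a round recess (49 mm across, for 46 mm modules) of the burn-in dock. Dock: fixed aluminium plate, 90 mm (x) by 300 mm (y) by 22 mm high, yaw varies, x away from the robot; four recesses 7 mm deep with 2 mm chamfers in a row along its y at +111 (this one), +37, -37, -111 mm. Floor 15 mm above the bench; a seated module's centre is 11 mm above the floor.
- square_a (a point): the same for a square recess (41 x 41 mm, sides along the dock's x and y, for 38 mm square modules), at dock y = +37 mm. No recess takes the other outline; a good module may go into any recess of its own outline.
- round_b (a point): the same for the second round recess (49 mm across), at dock y = -37 mm; axes as the dock's.
- square_b (a point): the same for the second square recess (41 x 41 mm), at dock y = -111 mm; axes as the dock's.
- R1_c (a point): good round power module, grey with a BLUE cap on top, a disc 46 mm in diameter, 22 mm tall, about 60 g, lying flat on the bench. Point: its centre, 11 mm above its underside; z is its upright axis. May be absent.
- R2_c (a point): good round power module, grey with a BLUE cap on top, a disc 46 mm in diameter, 22 mm tall, about 60 g, lying flat on the bench. Point: its centre, 11 mm above its underside; z is its upright axis. May be absent.
- S1_c (a point): good square power module, grey with a BLUE cap on top, 38 x 38 mm in plan, 22 mm tall, about 60 g, lying flat on the bench. Point: its centre, 11 mm above its underside; z is its upright axis, x and y square to its sides. May be absent.
- S2_c (a point): good square power module, grey with a BLUE cap on top, 38 x 38 mm in plan, 22 mm tall, about 60 g, lying flat on the bench. Point: its centre, 11 mm above its underside; z is its upright axis, x and y square to its sides. May be absent.
- FR1_c (a point): failed round power module, same outline and size as the good round ones (a disc 46 mm in diameter, 22 mm tall) but with a RED cap; it starts seated in a recess of the dock and stands 15 mm out of it. Point: its centre, 11 mm above its underside; z up. May be absent.
- FR2_c (a point): failed round power module, same outline and size as the good round ones (a disc 46 mm in diameter, 22 mm tall) but with a RED cap; it starts seated in a recess of the dock and stands 15 mm out of it. Point: its centre, 11 mm above its underside; z up. May be absent.
- FS1_c (a point): failed square power module, same outline and size as the good square ones (38 x 38 mm in plan, 22 mm tall) but with a RED cap; it starts seated in a recess of the dock and stands 15 mm out of it. Point: its centre, 11 mm above its underside; z up, x and y square to its sides. May be absent.
- FS2_c (a point): failed square power module, same outline and size as the good square ones (38 x 38 mm in plan, 22 mm tall) but with a RED cap; it starts seated in a recess of the dock and stands 15 mm out of it. Point: its centre, 11 mm above its underside; z up, x and y square to its sides. May be absent.
- tray: yellow open reject tray, fixed, 160 mm (its x) by 180 mm (its y), 30 mm high, walls 4 mm, floor 4 mm thick. Origin: centre of its underside. There is room for two modules side by side along its y.
- mat: square cork mat, fixed, 160 x 160 x 2 mm, on which the timer stands; its axes show how the timer must face. Origin: centre of its underside.
- timer_c (a point): countertop timer, loose, about 0.23 to 0.33 kg: white box 100 x 100 x 40 mm high, on the mat and facing as it does. Point: on its axis, 23 mm above its underside. Dial on top: marks from 0 at the timer's +x, clockwise; one large GREEN mark. Turning the stiff dial (0.2 N m) spins the whole light timer unless it is pressed down with 8 to 12 N while being turned.
- dial_grip (a point): dial's grip: orange bar 60 mm long (this point's x; white line on the +x, pointing half), 12 mm thick (y), 24 mm high, on a black skirt 72 mm across that turns with it. Point: on the axis, half-way up the bar, 12 mm above the skirt, 69 mm above the bench. Skirt and bar are sprung: pushed down (by fingertips on the skirt, or gripping the bar) they sink 1 mm per 2.5 N, at most 6 mm.
- dial (a joint): dial angle in rad, 0 to 3.0, growing clockwise from above; 0 when the pointer lies along the timer's +x, 2.0 when it is at the green mark. Starts between 0 and 0.6 and stays where it is left by friction.
- start_top (a point): centre of the top of the green start button (30 mm across), in the middle of the top of a fixed grey control box 80 x 80 x 35 mm with a yellow face; it is pressed straight down.
- start (a joint): travel of the start button in m: 0 up, 0.006 fully down, sprung, 5 N fully down; it comes back up when let go.
- screwdriver: bystander, loose, leave alone: a screwdriver lying on the bench beyond the timer; origin under its middle.
- spool: bystander, loose, leave alone: a solder spool, 52 mm across, 40 mm high, upright.
- cleaner: bystander, loose, leave alone: a spray can, 52 mm across, 150 mm high, upright.
- mug: bystander, loose, leave alone: a blue mug, 76 mm across, 90 mm high.
- meter: bystander, loose, leave alone: a yellow multimeter 150 x 78 x 34 mm, lying flat.
Not all that is in view belongs to the job. Leave any pink look-alike of the tray alone.

How it is judged:
By the outcome, as a careful person would: the job done as asked, in the order asked, and still so for the second after the job is handed in, with the robot touching nothing.
Of R1, R2, S1, S2 only 3 to 4 are there at a start; the rules pass over those that are not, and their reading is None.
Of FR1, FR2, FS1, FS2 only 1 to 2 are there at a start; the rules pass over those that are not, and their reading is None.
At some moment in a run one of R1, R2, S1, S2 may be knocked a few centimetres aside while the robot is not near it.
Once in a run the grip may slacken for a moment while it holds something.
It also fails if it takes over 210 s, if anything falls off the work surface, if the arm or the gripper's body presses on something with over 40 N, if the wrist force passes 120 N, or if a joint passes its speed limit or range.

ROBOT

A 6-joint arm with a two-finger parallel gripper is mounted at the origin on the work surface. World frame = base frame: x ahead of the robot, y to its left, z up, the work surface at z = 0. Lengths are in mm, angles in rad, forces in N, time in s.
With the tool pointing down it reaches from about 400 to 825 mm from the base axis. Payload 7 kg.
Tool frame: the origin (TCP) lies at the very end of the fingers, on their centre line; the grasp point (between the pads) lies 19 mm behind it (robot.grasp_offset is the z of the grasp point in the tool frame, in mm); z points along the fingers, y is the line along which they close (so a half turn about z gives the same grasp; the last joint's range is limited). The gripper opens to 88 mm and grips with 3 to 60 N. Pads are 19 mm wide; open, the fingers measure 130 mm over their backs; the gripper's body (78 mm by 193 mm) begins 47 mm behind the grasp point.
Start: joints at [0.288, 0.359, 0.012, 0, -1.224, -0.288], TCP at [674.978, -0.019, 226.561] pointing down, gripper open.
Joint ranges: [-3.07, 3.07], [-1.43, 2.12], [-1.02, 1.25], [-3.03, 1.67], [-3.05, -0], [-3.03, 3.03]. Speed limits (rad/s): [2.39, 2.39, 3.01, 3.14, 3.14, 3.14].

INTERFACE

Orientations are given as a rotation vector (axis times angle).
In Python, from bench import sense, get_image, calibration, workorder, robot gives the robot as it stands.
- The arm moves only by the tool servo_tool, never from a script. Its argument "series" is a list that holds one entry, the list of rows, each a list of 7 numbers: the closure, from 0 (fully open) to 1 (shut), then the shift along the tool's x, y, z in cm, then the turn, a rotation vector about the tool's x, y, z in degrees. In form: [[[fingers, x, y, z, rx, ry, rz], ...]]. A call has 1 to 20 rows; each row shifts and turns the commanded pose from where the row before left it, along the tool's axes as they then stand; what a row does not reach is not made up. A row lasts 1/8 s, in which the tool goes at most 62.5 mm and 10.7 degrees, less where a joint would pass 70% of its speed; a pose out of reach is approached as far as the arm can. A call is refused whole if a number of a shift passes 6.25 or a number of a turn 10.7, either way. A call with a gripper value outside its range is refused whole. The fingers move at their own pace and stop on an object; "grip_force" is the grip in N (left out, the last holds). Time passes only in rows, so rows that do not move let the fingers close. It gives the time, the measured TCP pose, the force, the opening and the grip force at its end, in the units of the state.
- sense(): the state, without advancing time (a new reading comes with each control period).
- get_image(name): name is "scene" or "side" or "wrist"; returns (picture, depth): 400x640x3 uint8, red, green, blue; 400x640 float32, mm along the optical axis (not along the pixel's ray), 0 where there is no reading.
- calibration(name): a dict with "camera_matrix" (3x3 intrinsics, pixels), "world_from_camera" (4x4, takes a point from camera to world coordinates). Camera axes: x right, y up, looking along -z (the intrinsics and any distortion apply to the point x, -y, -z); pixel columns grow to the right and rows downward; lengths in mm; the calibration is good to about 2 mm. A picture is of the moment at which its call begins: read the wrist's pose just before it. calibration takes no time and is no camera call; for the wrist camera it gives the pose at the moment of the call.
- workorder.finish_job(): hands the job in; it is judged then, once.
The state is a dict: "time": time; "q": joint angles; "qd": joint speeds; "joint_efforts": joint torques, N m; "eef_pos": TCP position; "eef_rot": TCP orientation; "force": force on the tool from outside, world axes, zero at the start; "torque": the same for the moment, N m; "width": finger opening in mm; "grip_force": force on a finger pad.
Only numpy, scipy, OpenCV 4.12 (cv2) and the standard library are available. Lean on these libraries where they do the work, as an engineer would, in place of code of your own. Each camera call takes 0.05 s, during which the arm holds its last target. There are 200 camera calls.

## Working session

There is one attempt and no reset: what is moved stays moved. The work goes in short steps, Python scripts to look and compute and a tool call to move; the robot and the scene stay as the last step left them, time stands still between calls to the robot, and variables do not carry over. Pictures are saved under pics/ and viewed, at most 14 in all, crops included, and the job is handed in when it is done.

Besides the shell and the picture viewer there is one more tool, called after ">>>" in YAML: its name, and indented under it one key for each argument. servo_tool: Moves the arm, as the interface text tells. Its arguments: {"type":"object","properties":{"series":{"type":"array","items":{"type":"array","items":{"type":"array","items":{"type":"number"}}}},"grip_force":{"type":"number"}},"required":["series"]}

```bash
ls; mkdir -p pics; python3 - <<'E'
from bench import *
import cv2,numpy as np,pickle
s=sense(); print({k:np.round(v,3) for k,v in s.items()})
d={}
for n in("scene","side","wrist"):
    c=calibration(n); im,dp=get_image(n); d[n]=(im,dp,c)
    cv2.imwrite(f"pics/{n}0.png",im[:,:,::-1]); print(n,{k:np.round(v,3).tolist() if hasattr(v,'shape') else v for k,v in c.items()},(dp>0).mean())
pickle.dump(d,open('d0.pkl','wb'))
E
```

```text
pics
{'time': np.float64(0.0), 'q': array([ 0.288,  0.359,  0.011, -0.   , -1.224, -0.288]), 'qd': array([-0.001,  0.002, -0.   ,  0.001, -0.   ,  0.002]), 'joint_efforts': array([-1.0000e-03, -5.8273e+01,  2.9306e+01,  6.9970e+00,  7.0000e-03,
       -0.0000e+00]), 'eef_pos': array([ 6.74507e+02, -3.50000e-02,  2.25636e+02]), 'eef_rot': array([ 2.220e+00, -2.221e+00, -2.000e-03]), 'force': array([ 0.663,  0.706, -0.202]), 'torque': array([ 0.005,  0.038, -0.016]), 'grip_force': np.float64(0.0), 'width': np.float64(87.719)}
scene {'camera_matrix': [[385.213, 0.0, 318.896], [0.0, 385.213, 203.263], [0.0, 0.0, 1.0]], 'world_from_camera': [[-0.726, -0.568, 0.388, 848.203], [0.688, -0.59, 0.423, 421.792], [-0.012, 0.574, 0.819, 862.312], [0.0, 0.0, 0.0, 1.0]]} 0.9961015625
side {'camera_matrix': [[438.154, 0.0, 320.475], [0.0, 438.154, 202.516], [0.0, 0.0, 1.0]], 'world_from_camera': [[-0.95, 0.184, -0.252, 181.277], [-0.311, -0.507, 0.804, 942.437], [0.021, 0.842, 0.54, 686.061], [0.0, 0.0, 0.0, 1.0]]} 0.99611328125
wrist {'camera_matrix': [[288.181, 0.0, 322.123], [0.0, 288.181, 197.265], [0.0, 0.0, 1.0]], 'world_from_camera': [[-1.0, -0.0, 0.002, 674.381], [-0.0, -0.97, -0.243, -64.726], [0.002, -0.243, 0.97, 383.947], [0.0, 0.0, 0.0, 1.0]]} 0.94009765625
```

View pics/scene0.png

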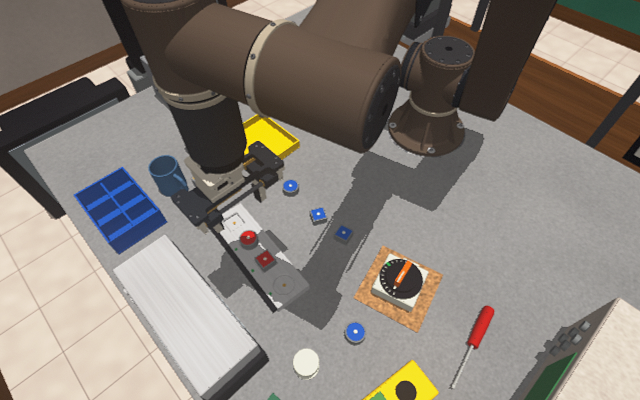

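View pics/side0.png

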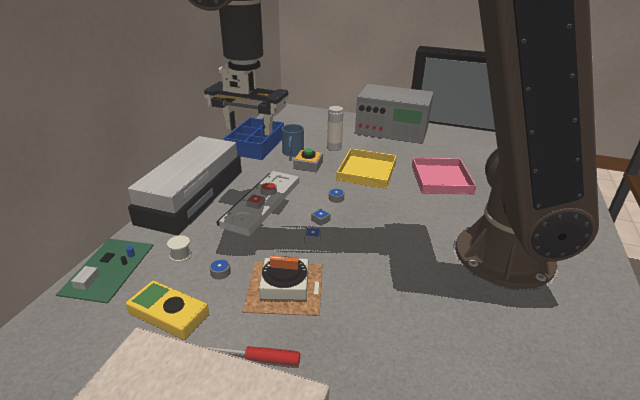

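The scene view shows the dock with the red round module at (248,237), the red square at (265,260), and empty recesses at both ends. The blue modules are round at (290,186) and (355,332), and square at (318,215) and (343,232). The yellow tray is at side (367,168) with a pink look-alike at (443,176). The timer is at scene (402,280) and the button box at side (307,158).

```bash
cat > h.py <<'E'
import numpy as np,cv2
from bench import *
def cast(c,uv,z):
    K=c["camera_matrix"];T=np.array(c["world_from_camera"]);uv=np.atleast_2d(np.array(uv,float))
    r=np.c_[(uv[:,0]-K[0][2])/K[0][0],-(uv[:,1]-K[1][2])/K[1][1],-np.ones(len(uv))]@T[:3,:3].T
    return T[:3,3]+r*((z-T[2,3])/r[:,2])[:,None]
def proj(c,P):
    K=np.array(c["camera_matrix"]);T=np.linalg.inv(np.array(c["world_from_camera"]));P=np.atleast_2d(P)
    q=P@T[:3,:3].T+T[:3,3];return np.c_[K[0,2]+K[0,0]*q[:,0]/-q[:,2],K[1,2]-K[1,1]*q[:,1]/-q[:,2]]
def cloud(c,dp):
    v,u=np.mgrid[:400,:640];K=c["camera_matrix"];T=np.array(c["world_from_camera"])
    p=np.stack([(u-K[0][2])/K[0][0]*dp,-(v-K[1][2])/K[1][1]*dp,-dp],-1);return p@T[:3,:3].T+T[:3,3]
def mask(im,col):
    h,s,v=[a.astype(int) for a in cv2.split(cv2.cvtColor(im,cv2.COLOR_RGB2HSV))]
    m={"blue":(h>100)&(h<125)&(s>130)&(v>40),"red":((h<5)|(h>174))&(s>150)&(v>60),"yellow":(h>22)&(h<32)&(s>150)&(v>80),
       "orange":(h>5)&(h<17)&(s>180)&(v>120),"green":(h>45)&(h<85)&(s>100)&(v>50),"cork":(h>8)&(h<22)&(s>60)&(s<170)&(v>90)}[col]
    return m.astype(np.uint8)
def blobs(m,amin=25):
    cs,_=cv2.findContours(m,cv2.RETR_EXTERNAL,cv2.CHAIN_APPROX_NONE)
    return [k for k in cs if cv2.contourArea(k)>amin]
def rep(c,im,dp,col,z,lo=(300,-600),hi=(1000,700),amin=25):
    X=cloud(c,dp)
    for k in blobs(mask(im,col),amin):
        P=cast(c,k[:,0,:],z)[:,:2].astype(np.float32);(a,b),(w,h),t=cv2.minAreaRect(P)
        if not(lo[0]<a<hi[0] and lo[1]<b<hi[1]):continue
        M=np.zeros(dp.shape,np.uint8);cv2.drawContours(M,[k],-1,1,-1);zz=np.median(X[...,2][(M>0)&(dp>0)])
        print(col,"px",k[:,0].mean(0).round(),"ctr",round(a,1),round(b,1),"size",round(w,1),round(h,1),"ang",round(t,1),"area/rect",round(cv2.contourArea(P)/(w*h+1e-6),2),"zmed",round(float(zz),1))
E
python3 - <<'E'
from h import *
import pickle
d=pickle.load(open('d0.pkl','rb'))
for n in("scene","side","wrist"):
    im,dp,c=d[n]; print('--',n)
    rep(c,im,dp,"blue",22);rep(c,im,dp,"red",37);rep(c,im,dp,"yellow",30,amin=100);rep(c,im,dp,"orange",81);rep(c,im,dp,"green",40);rep(c,im,dp,"cork",2,amin=150)
E
```

```text
-- scene
blue px [355. 331.] ctr 626.5 286.9 size 37.0 35.9 ang 89.6 area/rect 0.77 zmed 22.7
blue px [343. 232.] ctr 467.6 95.3 size 29.4 30.4 ang 14.6 area/rect 0.88 zmed 22.8
blue px [318. 213.] ctr 474.2 9.6 size 30.9 31.0 ang 62.7 area/rect 0.85 zmed 22.5
blue px [290. 185.] ctr 465.3 -112.1 size 35.2 33.2 ang 48.5 area/rect 0.8 zmed 22.1
blue px [119. 209.] ctr 841.0 -372.2 size 144.8 255.0 ang 0.1 area/rect 0.97 zmed 30.9
red px [480. 327.] ctr 428.4 466.1 size 103.5 23.2 ang 10.4 area/rect 0.85 zmed 24.0
red px [265. 258.] ctr 660.2 21.9 size 29.7 29.6 ang 84.2 area/rect 0.87 zmed 37.7
red px [248. 237.] ctr 653.7 -52.4 size 34.1 35.4 ang 46.2 area/rect 0.79 zmed 37.4
yellow px [402. 387.] ctr 653.5 435.1 size 75.9 129.7 ang 81.0 area/rect 0.41 zmed 34.3
yellow px [266. 138.] ctr 415.3 -294.9 size 150.9 197.6 ang 1.1 area/rect 0.57 zmed 5.1
orange px [402. 273.] ctr 474.6 280.7 size 66.0 12.9 ang 11.7 area/rect 0.81 zmed 80.9
green px [378. 397.] ctr 689.2 403.7 size 12.2 28.7 ang 46.4 area/rect 0.5 zmed 35.4
green px [560. 376.] ctr 400.0 628.6 size 2.8 123.8 ang 90.0 area/r
[... 1129 characters left out ...]
 zmed 58.9
cork px [188. 316.] ctr 643.1 422.6 size 97.8 112.1 ang 80.6 area/rect 0.14 zmed 17.2
cork px [284. 293.] ctr 467.6 278.9 size 160.6 163.1 ang 15.8 area/rect 0.47 zmed 3.5
-- wrist
blue px [479. 185.] ctr 472.6 10.3 size 31.4 31.7 ang 63.0 area/rect 0.92 zmed 22.7
blue px [500.  84.] ctr 463.5 -111.3 size 37.7 37.5 ang 48.1 area/rect 0.78 zmed 22.7
red px [334. 198.] ctr 658.9 22.9 size 31.6 31.3 ang 85.4 area/rect 0.92 zmed 37.7
red px [340. 137.] ctr 652.7 -51.5 size 36.9 37.4 ang 45.5 area/rect 0.78 zmed 37.7
cork px [494. 256.] ctr 427.4 117.2 size 17.2 75.8 ang 10.2 area/rect 0.39 zmed 311.7
cork px [150. 256.] ctr 919.7 117.0 size 75.3 14.3 ang 79.8 area/rect 0.32 zmed 311.9
```

View pics/wrist0.png

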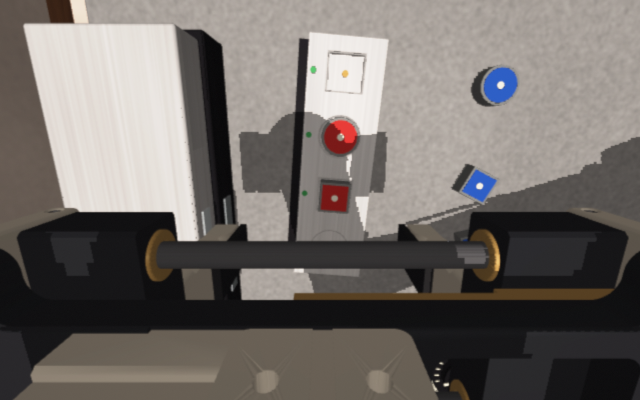

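The wrist view shows the dock: empty square_b at (345,74), red round in round_b at (340,137), red square in square_a at (334,198), and part of round_a at (330,238). The blue round is at (499,85), the blue square at (479,186), and a tall white box fills the left side. Next I check obstacles and heights.

```bash
cat >> h.py <<'E'
def plan(x,y,z,close_deg,s=None):
    """target TCP, world direction of closing line in deg; prints turn about tool z first, then shift in the turned tool frame"""
    from scipy.spatial.transform import Rotation as R
    s=s or sense();R0=R.from_rotvec(s["eef_rot"]).as_matrix();ty=R0[:,1];a=np.degrees(np.arctan2(ty[1],ty[0]))
    t=(a-close_deg+90)%180-90            # turn about tool z (down) = clockwise
    a1=np.radians(a-t);Y=np.array([np.cos(a1),np.sin(a1),0]);Z=np.array([0,0,-1.]);X=np.cross(Y,Z)
    d=(np.array([x,y,z])-s["eef_pos"])/10
    print("at",s["eef_pos"].round(1),"t",round(float(s["time"]),2),"tilt",R0[:,2].round(3),"close_dir",round(a,1),"| turn z",round(t,2),"shift cm",(np.array([X,Y,Z])@d).round(2),"q6",round(s["q"][5],2),"w",round(float(s["width"]),1))
E
python3 - <<'E'
from h import *
import pickle
d=pickle.load(open('d0.pkl','rb'))
im,dp,c=d["side"];X=cloud(c,dp)
def box(n,u0,u1,v0,v1,zmin):
    P=X[v0:v1,u0:u1].reshape(-1,3);P=P[P[:,2]>zmin];print(n,len(P),np.percentile(P,[3,97],axis=0).round().tolist())
box("can",325,346,105,152,100);box("mug",280,304,122,158,70);box("button",302,313,147,155,45);box("box",293,324,150,172,28)
box("bigbox",133,240,138,225,60);box("tray",338,398,148,188,20);box("tray2",338,398,148,188,27);box("pink",410,475,155,194,20);box("spool",165,192,235,260,30);box("dock",220,300,170,232,18)
print(R:=None)
# tray rim from scene
im,dp,c=d["scene"];X=cloud(c,dp);m=(mask(im,"yellow")>0)&(X[...,2]>24)&(X[...,1]<-100);P=X[m];print("scene rim",len(P),P.min(0).round(),P.max(0).round())
im,dp,c=d["side"];X=cloud(c,dp);m=(mask(im,"yellow")>0)&(X[...,2]>26)&(X[...,1]<-100);P=X[m];print("side rim",len(P),P.min(0).round(),P.max(0).round())
E
```

```text
can 282 [[542.0, -451.0, 103.0], [588.0, -407.0, 155.0]]
mug 293 [[656.0, -392.0, 71.0], [727.0, -294.0, 95.0]]
button 63 [[595.0, -289.0, 50.0], [627.0, -263.0, 62.0]]
box 348 [[570.0, -312.0, 29.0], [646.0, -237.0, 60.0]]
bigbox 4779 [[797.0, -133.0, 61.0], [920.0, 192.0, 115.0]]
tray 513 [[337.0, -398.0, 20.0], [495.0, -213.0, 35.0]]
tray2 295 [[336.0, -397.0, 27.0], [496.0, -212.0, 36.0]]
pink 588 [[89.0, -440.0, 21.0], [273.0, -231.0, 35.0]]
spool 279 [[721.0, 238.0, 33.0], [767.0, 285.0, 44.0]]
dock 2059 [[605.0, -152.0, 19.0], [795.0, 134.0, 52.0]]
None
scene rim 157 [ 338. -398.   24.] [ 423. -214.   34.]
side rim 58 [ 337. -398.   29.] [ 496. -213.   36.]
```

```bash
python3 -c "
from h import *
plan(652.7,-51.5,25,-4.9)"
```

```text
at [674.6  -0.  225.8] t 0.15 tilt [-0.001 -0.    -1.   ] close_dir 180.0 | turn z 4.9 shift cm [ 5.31  1.75 20.08] q6 -0.29 w 87.6
```

>>> servo_tool:
  series:
    - [[0,2.6,0.9,0,0,0,4.9],[0,2.7,0.85,3,0,0,0],[0,0,0,5,0,0,0],[0,0,0,5,0,0,0],[0,0,0,4,0,0,0],[0,0,0,2,0,0,0],[0,0,0,1.1,0,0,0],[0,0,0,0,0,0,0],[0,0,0,0,0,0,0],[1,0,0,0,0,0,0],[1,0,0,0,0,0,0],[1,0,0,0,0,0,0],[1,0,0,0,0,0,0],[1,0,0,0,0,0,0],[1,0,0,-2,0,0,0],[1,0,0,-4,0,0,0],[1,0,0,-4,0,0,0],[1,0,0,0,0,0,0]]
  grip_force: 20

```text
time: 2.4
eef_pos: [657.5, -52.0, 129.5]
eef_rot: [-2.121, 2.31, -0.006]
force: [0.1, 0.3, -1.1]
width: 45.5
grip_force: 20.0
```

```bash
python3 -c "
from h import *
plan(416,-263,16,0)"
```

```text
at [657.5 -52.  129.5] t 2.4 tilt [ 0.007  0.001 -1.   ] close_dir 175.1 | turn z -4.87 shift cm [21.1  24.15 11.35] q6 -0.3 w 45.5
```

>>> servo_tool:
  series:
    - [[1,0,0,0,0,0,-4.9],[1,3.5,4,0,0,0,0],[1,3.5,4,0,0,0,0],[1,3.5,4,0,0,0,0],[1,3.5,4,0,0,0,0],[1,3.5,4,0,0,0,0],[1,3.6,4.1,0,0,0,0],[1,0,0,3,0,0,0],[1,0,0,4,0,0,0],[1,0,0,3,0,0,0],[1,0,0,1.3,0,0,0],[1,0,0,0,0,0,0],[1,0,0,0,0,0,0]]

```text
time: 4.03
eef_pos: [414.5, -263.2, 12.7]
eef_rot: [-2.221, 2.221, -0.0]
force: [-0.4, -0.2, 0.0]
width: 45.5
grip_force: 20.0
```

```bash
python3 -c "
from h import *
plan(416,-263,16,0);im,dp=get_image('wrist');cv2.imwrite('pics/w1.png',im[:,:,::-1])"
```

```text
at [ 414.5 -263.2   12.7] t 4.03 tilt [ 0. -0. -1.] close_dir -180.0 | turn z 0.01 shift cm [-0.02 -0.15 -0.33] q6 0.16 w 45.5
```

View pics/w1.png

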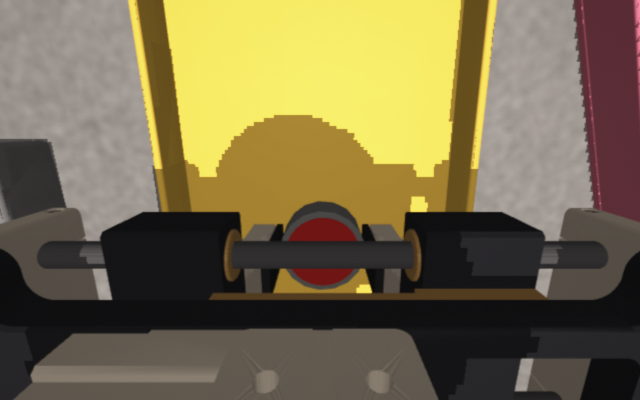

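The red disc sits between the fingers at (322,250), inside the yellow tray. I release it.

>>> servo_tool:
  series:
    - [[0,0,0,0,0,0,0],[0,0,0,0,0,0,0],[0,0,0,0,0,0,0],[0,0,0,-3,0,0,0],[0,0,0,-5,0,0,0],[0,0,0,-5,0,0,0],[0,-4.1,-4,0,0,0,0],[0,-4.1,-4,0,0,0,0],[0,-4.1,-4,0,0,0,0],[0,-4.1,-4,0,0,0,0],[0,-4.1,-4,0,0,0,0],[0,-4.1,-4,0,0,0,0],[0,-4.1,0,0,0,0,4.9],[0,0,0,0,0,0,0],[0,0,0,0,0,0,0]]

```text
time: 5.95
eef_pos: [653.9, 23.8, 142.4]
eef_rot: [2.125, -2.313, -0.0]
force: [-0.3, -0.8, 0.3]
width: 87.9
grip_force: 0.0
```

```bash
python3 -c "
from h import *
s=sense();plan(658.9,22.9,25,-4.9,s);c=calibration('wrist');im,dp=get_image('wrist');cv2.imwrite('pics/w2.png',im[:,:,::-1]);rep(c,im,dp,'red',37);rep(c,im,dp,'blue',22)
c=calibration('side');im,dp=get_image('side');rep(c,im,dp,'red',30);rep(c,im,dp,'blue',22)"
```

```text
at [653.9  23.8 142.4] t 5.95 tilt [-0. -0. -1.] close_dir 175.2 | turn z 0.07 shift cm [ 0.05 -0.5  11.74] q6 -0.42 w 87.9
red px [316. 195.] ctr 659.3 22.6 size 31.0 31.0 ang 85.2 area/rect 0.97 zmed 37.7
blue px [507. 163.] ctr 472.5 10.4 size 31.6 31.9 ang 63.3 area/rect 0.94 zmed 22.7
blue px [527.  23.] ctr 463.8 -110.1 size 37.3 38.5 ang 85.2 area/rect 0.78 zmed 22.7
red px [272. 355.] ctr 411.6 476.8 size 98.1 28.6 ang 11.4 area/rect 0.87 zmed 23.5
red px [255. 198.] ctr 666.0 7.5 size 26.4 28.2 ang 85.9 area/rect 0.78 zmed 39.9
red px [365. 170.] ctr 414.6 -263.2 size 32.4 26.4 ang 20.3 area/rect 0.84 zmed 29.5
blue px [219. 265.] ctr 626.4 283.4 size 36.3 34.6 ang 19.5 area/rect 0.77 zmed 23.9
blue px [130. 251.] ctr 848.6 309.8 size 13.6 42.0 ang 43.1 area/rect 0.73 zmed 23.4
blue px [320. 213.] ctr 474.2 4.9 size 28.9 28.5 ang 61.2 area/rect 0.83 zmed 25.2
blue px [336. 192.] ctr 465.1 -118.3 size 33.5 35.6 ang 64.8 area/rect 0.71 zmed 25.3
blue px [253. 151.] ctr 812.3 -288.3 size 81.2 136.1 ang 29.2 area/rect 0.55 zmed 29.7
blue px [253. 138.] ctr 857.2 -375.5 size 40.3 99.0 ang 87.4 area/rect 0.59 zmed 46.4
blue px [272. 123.] ctr 847.8 -528.5 size 45.5 89.1 ang 89.8 area/rect 0.64 zmed 56.1
```

>>> servo_tool:
  series:
    - [[0,0,-0.5,4,0,0,0],[0,0,0,5,0,0,0],[0,0,0,1.7,0,0,0],[0,0,0,1.0,0,0,0],[0,0,0,0,0,0,0],[1,0,0,0,0,0,0],[1,0,0,0,0,0,0],[1,0,0,0,0,0,0],[1,0,0,0,0,0,0],[1,0,0,0,0,0,0],[1,0,0,-2,0,0,0],[1,0,0,-4,0,0,0],[1,0,0,-4,0,0,0],[1,0,0,0,0,0,0],[1,0,0,0,0,0,0]]

```text
time: 7.92
eef_pos: [658.7, 23.4, 125.1]
eef_rot: [2.124, -2.315, -0.001]
force: [-0.9, -0.3, -1.6]
width: 37.8
grip_force: 20.0
```

```bash
python3 -c "
from h import *
plan(416,-347,16,0)"
```

```text
at [658.7  23.4 125.1] t 7.92 tilt [-0.001  0.    -1.   ] close_dir 175.1 | turn z -4.92 shift cm [37.04 24.27 10.91] q6 -0.42 w 37.8
```

>>> servo_tool:
  series:
    - [[1,0,0,0,0,0,-4.9],[1,4.6,3,0,0,0,0],[1,4.6,3,0,0,0,0],[1,4.6,3,0,0,0,0],[1,4.6,3,0,0,0,0],[1,4.6,3,0,0,0,0],[1,4.6,3,0,0,0,0],[1,4.6,3,0,0,0,0],[1,4.8,3.2,0,0,0,0],[1,0,0,0,0,0,0],[1,0,0,3,0,0,0],[1,0,0,4,0,0,0],[1,0,0,2.5,0,0,0],[1,0,0,1.2,0,0,0],[1,0,0,0,0,0,0],[1,0,0,0,0,0,0]]

```text
time: 9.93
eef_pos: [417.3, -346.2, 18.3]
eef_rot: [2.222, -2.221, -0.001]
force: [0.2, 0.0, -0.4]
width: 37.6
grip_force: 20.0
```

```bash
python3 -c "
from h import *
plan(416,-347,16,0)"
```

```text
at [ 417.3 -346.2   18.3] t 9.93 tilt [-0.  0. -1.] close_dir -180.0 | turn z 0.02 shift cm [0.08 0.13 0.23] q6 0.33 w 37.6
```

>>> servo_tool:
  series:
    - [[1,0,0,0.3,0,0,0],[0,0,0,0,0,0,0],[0,0,0,0,0,0,0],[0,0,0,0,0,0,0],[0,0,0,-3,0,0,0],[0,0,0,-5,0,0,0],[0,0,0,-5,0,0,0],[0,-4.7,-0.9,0,0,0,0],[0,-4.7,-0.9,0,0,0,0],[0,-4.7,-0.9,0,0,0,0],[0,-4.7,-0.9,0,0,0,0],[0,-4.7,-1.1,0,0,0,0],[0,0,0,0,0,0,4.9],[0,0,0,0,0,0,0],[0,0,0,0,0,0,0]]

```text
time: 11.8
eef_pos: [464.0, -112.0, 145.5]
eef_rot: [2.126, -2.313, -0.0]
force: [0.2, -0.5, 0.1]
width: 87.5
grip_force: 0.0
```

```bash
python3 -c "
from h import *
s=sense();plan(463.7,-110.7,10,-4.9,s);c=calibration('wrist');im,dp=get_image('wrist');rep(c,im,dp,'red',26);rep(c,im,dp,'blue',22)
c=calibration('side');im,dp=get_image('side');rep(c,im,dp,'red',30);cv2.imwrite('pics/s2.png',im[:,:,::-1])"
```

```text
at [ 464.  -112.   145.5] t 11.8 tilt [-0. -0. -1.] close_dir 175.2 | turn z 0.06 shift cm [-0.12  0.04 13.55] q6 -0.26 w 87.5
red px [365.  19.] ctr 414.0 -259.8 size 32.4 37.9 ang 85.2 area/rect 0.84 zmed 26.7
blue px [323. 290.] ctr 470.5 -4.0 size 9.8 26.4 ang 85.2 area/rect 0.55 zmed 22.6
blue px [322. 193.] ctr 464.1 -110.8 size 38.1 37.3 ang 85.2 area/rect 0.78 zmed 22.6
red px [272. 355.] ctr 411.6 476.5 size 98.2 28.8 ang 10.5 area/rect 0.86 zmed 23.7
red px [365. 170.] ctr 414.6 -263.2 size 32.4 26.4 ang 20.3 area/rect 0.84 zmed 29.6
red px [370. 159.] ctr 417.1 -346.7 size 29.8 29.8 ang 89.7 area/rect 0.75 zmed 29.7
```

>>> servo_tool:
  series:
    - [[0,-0.1,0,5,0,0,0],[0,0,0,5,0,0,0],[0,0,0,2.3,0,0,0],[0,0,0,1.2,0,0,0],[0,0,0,0,0,0,0],[0,0,0,0,0,0,0],[1,0,0,0,0,0,0],[1,0,0,0,0,0,0],[1,0,0,0,0,0,0],[1,0,0,0,0,0,0],[1,0,0,0,0,0,0],[1,0,0,-3,0,0,0],[1,0,0,-4,0,0,0],[1,0,0,0,0,0,0],[1,0,0,0,0,0,0]]
  grip_force: 30

```text
time: 13.78
eef_pos: [463.9, -110.6, 80.3]
eef_rot: [-2.124, 2.315, 0.0]
force: [-0.7, 0.4, -1.1]
width: 45.1
grip_force: 30.0
```

```bash
python3 -c "
from h import *
plan(652.7,-51.7,60,-4.9)"
```

```text
at [ 463.9 -110.6   80.3] t 13.78 tilt [-0.  0. -1.] close_dir 175.1 | turn z -0.02 shift cm [ -7.48 -18.31   2.03] q6 -0.27 w 45.1
```

>>> servo_tool:
  series:
    - [[1,-1.5,-3.7,0,0,0,0],[1,-1.5,-3.7,0,0,0,0],[1,-1.5,-3.7,0,0,0,0],[1,-1.5,-3.7,0,0,0,0],[1,-1.5,-3.5,0,0,0,0],[1,0,0,2,0,0,0],[1,0,0,0,0,0,0],[1,0,0,0,0,0,0]]

```text
time: 14.78
eef_pos: [652.4, -51.8, 60.1]
eef_rot: [2.124, -2.313, -0.001]
force: [-0.0, -0.4, -0.4]
width: 45.1
grip_force: 30.0
```

```bash
python3 -c "
from h import *
s=sense();plan(653,-51.4,26,-4.9,s);im,dp=get_image('wrist');cv2.imwrite('pics/w3.png',im[:,:,::-1])"
```

```text
at [652.4 -51.8  60.1] t 14.78 tilt [-0.001 -0.    -1.   ] close_dir 175.1 | turn z 0.0 shift cm [-0.04 -0.05  3.41] q6 -0.3 w 45.1
```

View pics/w3.png

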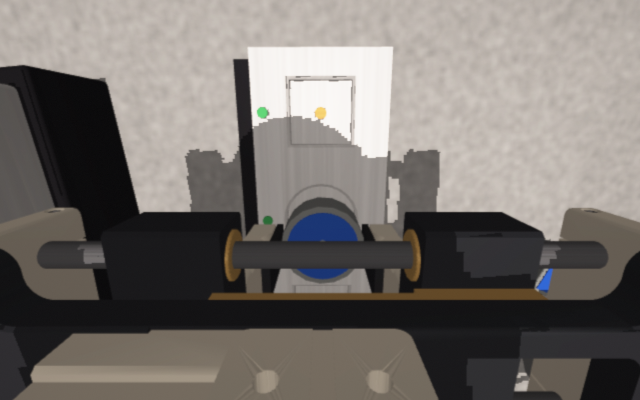

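The blue disc is held at (322,245) above the round recess, with the empty square_b at (320,110). I lower it.

>>> servo_tool:
  series:
    - [[1,0,-0.05,2,0,0,0],[1,0,0,0.8,0,0,0],[1,0,0,0.4,0,0,0],[1,0,0,0.2,0,0,0],[1,0,0,0.1,0,0,0],[1,0,0,0,0,0,0],[1,0,0,0,0,0,0]]

```text
time: 15.7
eef_pos: [653.7, -51.6, 25.8]
eef_rot: [-2.124, 2.314, -0.0]
force: [0.4, -0.1, 0.7]
width: 45.0
grip_force: 30.0
```

>>> servo_tool:
  series:
    - [[0,0,0,0,0,0,0],[0,0,0,0,0,0,0],[0,0,0,0,0,0,0],[0,0,0,-4,0,0,0],[0,0,0,-5,0,0,0],[0,0,0,-3,0,0,0],[0,0,0,0,0,0,0],[0,0,0,0,0,0,0]]

```text
time: 16.7
eef_pos: [653.0, -51.5, 145.0]
eef_rot: [2.124, -2.314, -0.001]
force: [-1.2, -0.3, 0.3]
width: 87.9
grip_force: 0.0
```

```bash
python3 -c "
from h import *
s=sense();plan(472.5,10.4,145,-27,s);c=calibration('wrist');im,dp=get_image('wrist');rep(c,im,dp,'blue',37);cv2.imwrite('pics/w4.png',im[:,:,::-1])"
```

```text
at [653.  -51.5 145. ] t 16.7 tilt [-0.001  0.    -1.   ] close_dir 175.1 | turn z 22.08 shift cm [ 2.68 18.9   0.  ] q6 -0.3 w 87.9
blue px [321. 195.] ctr 653.0 -51.5 size 37.2 37.2 ang 85.1 area/rect 0.8 zmed 37.6
```

View pics/w4.png

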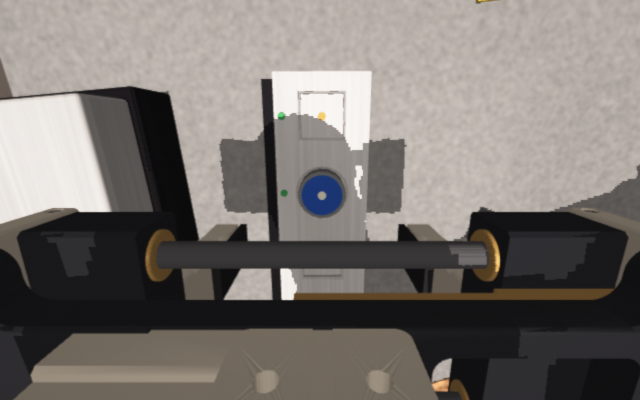

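The first round module sits flat at (321,195). The empty square_b recess spans about (299,92) to (345,139).

>>> servo_tool:
  series:
    - [[0,0,0,0,0,0,7.4],[0,0,0,0,0,0,7.4],[0,0,0,0,0,0,7.2],[0,0.7,4.7,0,0,0,0],[0,0.7,4.7,0,0,0,0],[0,0.7,4.7,0,0,0,0],[0,0.6,4.8,0,0,0,0],[0,0,0,0,0,0,0],[0,0,0,0,0,0,0]]

```text
time: 17.88
eef_pos: [472.9, 10.0, 145.3]
eef_rot: [1.645, -2.676, 0.0]
force: [0.1, 1.4, -0.3]
width: 87.9
grip_force: 0.0
```

```bash
python3 -c "
from h import *
s=sense();plan(472.5,10.4,10,-26.9,s);c=calibration('wrist');im,dp=get_image('wrist');rep(c,im,dp,'blue',22)
c=calibration('scene');im,dp=get_image('scene');rep(c,im,dp,'blue',22)"
```

```text
at [472.9  10.  145.3] t 17.88 tilt [-0. -0. -1.] close_dir 153.1 | turn z 0.05 shift cm [-0.02  0.05 13.53] q6 -0.91 w 87.9
blue px [363. 271.] ctr 473.2 110.3 size 9.5 20.4 ang 63.2 area/rect 0.55 zmed 22.6
blue px [126. 209.] ctr 658.2 -65.5 size 9.5 32.8 ang 63.2 area/rect 0.74 zmed 37.6
blue px [322. 192.] ctr 472.9 10.3 size 30.9 31.2 ang 63.2 area/rect 0.97 zmed 22.6
blue px [355. 331.] ctr 626.0 286.8 size 36.2 36.8 ang 19.0 area/rect 0.77 zmed 22.9
blue px [248. 237.] ctr 650.6 -61.4 size 34.7 37.8 ang 46.2 area/rect 0.79 zmed 37.8
blue px [343. 232.] ctr 467.7 95.5 size 29.5 30.5 ang 15.3 area/rect 0.88 zmed 22.9
blue px [318. 213.] ctr 474.0 10.1 size 30.1 30.1 ang 62.7 area/rect 0.86 zmed 22.8
blue px [119. 209.] ctr 841.0 -372.2 size 145.4 254.8 ang 0.0 area/rect 0.97 zmed 31.0
```

>>> servo_tool:
  series:
    - [[0,0,0,5,0,0,0],[0,0,0,5,0,0,0],[0,0,0,2.3,0,0,0],[0,0,0,1.2,0,0,0],[0,0,0,0,0,0,0],[0,0,0,0,0,0,0],[1,0,0,0,0,0,0],[1,0,0,0,0,0,0],[1,0,0,0,0,0,0],[1,0,0,0,0,0,0],[1,0,0,0,0,0,0],[1,0,0,-3,0,0,0],[1,0,0,-4,0,0,0],[1,0,0,0,0,0,-7.4],[1,0,0,0,0,0,-7.4],[1,0,0,0,0,0,-7.2],[1,0,0,0,0,0,0],[1,0,0,0,0,0,0]]

```text
time: 20.23
eef_pos: [472.7, 9.8, 80.5]
eef_rot: [2.121, -2.317, -0.0]
force: [0.5, -0.5, 0.1]
width: 0.7
grip_force: 0.0
```

```bash
python3 -c "
from h import *
plan(659,22.8,60,-4.9)"
```

```text
at [472.7   9.8  80.5] t 20.23 tilt [-0. -0. -1.] close_dir 174.9 | turn z -0.16 shift cm [ -2.88 -18.45   2.05] q6 -0.53 w 0.7
```

The fingers closed on nothing, so the module slipped or was knocked away. I rise and look.

>>> servo_tool:
  series:
    - [[0,0,0,-4,0,0,0],[0,0,0,-3,0,0,0],[0,0,0,0,0,0,0],[0,0,0,0,0,0,0]]

```text
time: 20.72
eef_pos: [472.4, 9.8, 150.2]
eef_rot: [2.123, -2.316, -0.001]
force: [-0.0, 0.1, -0.4]
width: 35.0
grip_force: 0.0
```

```bash
python3 -c "
from h import *
s=sense();c=calibration('wrist');im,dp=get_image('wrist');rep(c,im,dp,'blue',22);cv2.imwrite('pics/w5.png',im[:,:,::-1])
c=calibration('scene');im,dp=get_image('scene');rep(c,im,dp,'blue',22)
plan(472.5,10.4,10,-26.9,s)"
```

```text
blue px [336. 274.] ctr 464.1 102.6 size 31.3 18.3 ang 13.5 area/rect 0.64 zmed 22.6
blue px [321. 191.] ctr 472.6 10.4 size 31.5 31.0 ang 63.0 area/rect 0.94 zmed 22.6
blue px [122. 146.] ctr 663.8 -51.8 size 40.2 39.7 ang 76.4 area/rect 0.78 zmed 37.6
blue px [355. 331.] ctr 626.5 286.9 size 37.0 35.9 ang 89.6 area/rect 0.77 zmed 22.6
blue px [248. 237.] ctr 650.6 -61.4 size 34.7 37.8 ang 46.2 area/rect 0.79 zmed 37.5
blue px [343. 232.] ctr 467.8 95.5 size 29.6 30.5 ang 15.3 area/rect 0.89 zmed 22.8
blue px [318. 213.] ctr 473.6 10.3 size 30.1 29.5 ang 62.7 area/rect 0.85 zmed 22.6
blue px [119. 209.] ctr 841.1 -372.2 size 145.1 254.8 ang 0.0 area/rect 0.97 zmed 31.2
at [472.4   9.8 150.2] t 20.73 tilt [-0.  0. -1.] close_dir 175.0 | turn z 21.92 shift cm [-6.000e-02  1.000e-02  1.402e+01] q6 -0.53 w 35.0
```

View pics/w5.png

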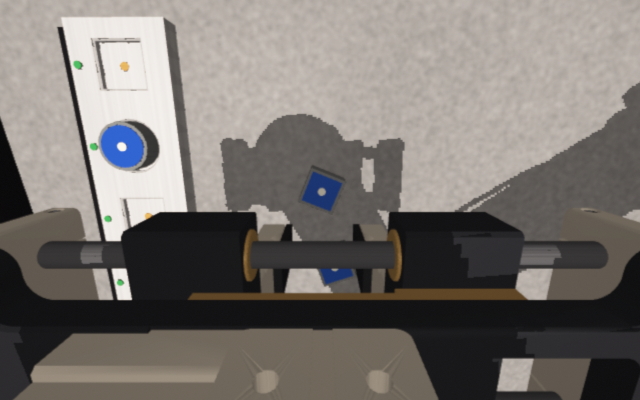

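The square module is still at (321,191), where it was before the grip slackened. I grasp it again.

>>> servo_tool:
  series:
    - [[0,0,0,2,0,0,7.3],[0,0,0,2,0,0,7.3],[0,0,0,2,0,0,7.3],[0,0,0,4.5,0,0,0],[0,0,0,2.3,0,0,0],[0,0,0,1.2,0,0,0],[0,0,0,0,0,0,0],[0,0,0,0,0,0,0],[1,0,0,0,0,0,0],[1,0,0,0,0,0,0],[1,0,0,0,0,0,0],[1,0,0,0,0,0,0],[1,0,0,0,0,0,0],[1,0,0,-3,0,0,0],[1,0,0,-4,0,0,0],[1,0,0,0,0,0,-7.3],[1,0,0,0,0,0,-7.3],[1,0,0,0,0,0,-7.3],[1,0,0,0,0,0,0],[1,0,0,0,0,0,0]]

```text
time: 23.32
eef_pos: [472.7, 9.8, 80.5]
eef_rot: [2.121, -2.317, -0.0]
force: [0.1, -0.1, -0.3]
width: 0.2
grip_force: 0.0
```

```bash
python3 -c "
from h import *
plan(659,22.8,60,-4.9)"
```

```text
at [472.7   9.8  80.5] t 23.32 tilt [-0. -0. -1.] close_dir 174.9 | turn z -0.16 shift cm [ -2.88 -18.46   2.05] q6 -0.53 w 0.2
```

>>> servo_tool:
  series:
    - [[0,0,0,0,0,0,7.3],[0,0,0,0,0,0,7.3],[0,0,0,0,0,0,7.3],[0,0,0,0,0,0,0],[0,0,0,4,0,0,0],[0,0,0,2,0,0,0],[0,0,0,1,0,0,0],[0,0,0,0,0,0,0],[0,0,0,0,0,0,0]]

```text
time: 24.45
eef_pos: [473.4, 10.1, 11.3]
eef_rot: [-1.646, 2.674, -0.0]
force: [1.9, 0.1, 0.5]
width: 83.7
grip_force: 0.0
```

```bash
python3 -c "
from h import *
s=sense();plan(472.6,10.4,10,-26.9,s);c=calibration('wrist');im,dp=get_image('wrist');rep(c,im,dp,'blue',22);cv2.imwrite('pics/w6.png',im[:,:,::-1])"
```

```text
at [473.4  10.1  11.3] t 24.45 tilt [ 0.001  0.    -1.   ] close_dir 153.2 | turn z 0.14 shift cm [0.01 0.08 0.13] q6 -0.91 w 83.7
blue px [322. 271.] ctr 479.6 23.5 size 2.5 31.6 ang 63.3 area/rect 0.99 zmed 22.6
blue px [322. 230.] ctr 468.5 1.7 size 11.5 31.7 ang 63.3 area/rect 0.99 zmed 22.6
```

View pics/w6.png

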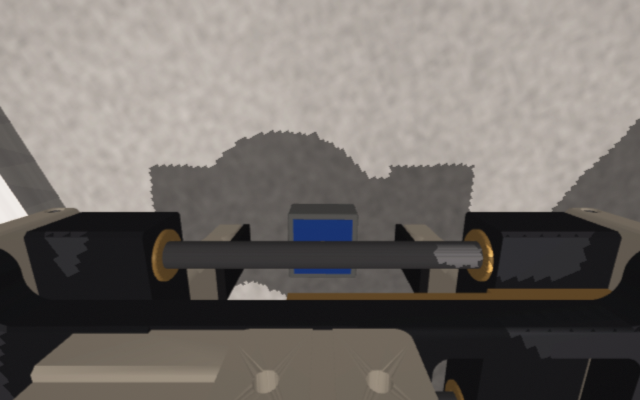

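The square lies centred between the pads at (322,245). I close at a slightly lower height and check the width.

>>> servo_tool:
  series:
    - [[0,0,0,0.2,0,0,0],[1,0,0,0,0,0,0],[1,0,0,0,0,0,0],[1,0,0,0,0,0,0],[1,0,0,0,0,0,0],[1,0,0,0,0,0,0],[1,0,0,0,0,0,0]]
  grip_force: 25

```text
time: 25.38
eef_pos: [472.7, 9.8, 8.5]
eef_rot: [1.646, -2.676, -0.0]
force: [-0.5, 0.2, 0.3]
width: 37.8
grip_force: 25.0
```

>>> servo_tool:
  series:
    - [[1,0,0,-2,0,0,0],[1,0,0,-5,0,0,0],[1,0,0,0,0,0,-7.3],[1,0,0,0,0,0,-7.3],[1,0,0,0,0,0,-7.4],[1,-0.5,-3.7,0,0,0,0],[1,-0.6,-3.7,0,0,0,0],[1,-0.6,-3.7,0,0,0,0],[1,-0.6,-3.7,0,0,0,0],[1,-0.6,-3.7,0,0,0,0],[1,0,0,2,0,0,0],[1,0,0,0,0,0,0],[1,0,0,0,0,0,0]]

```text
time: 27.0
eef_pos: [659.3, 23.2, 58.9]
eef_rot: [2.126, -2.312, 0.0]
force: [0.8, -0.3, -0.6]
width: 37.9
grip_force: 25.0
```

```bash
python3 -c "
from h import *
plan(659.2,22.7,25,-4.9)"
```

```text
at [659.3  23.2  58.9] t 27.0 tilt [-0. -0. -1.] close_dir 175.2 | turn z 0.11 shift cm [0.05 0.   3.39] q6 -0.41 w 37.9
```

>>> servo_tool:
  series:
    - [[1,0.05,0,2,0,0,0],[1,0,0,0.7,0,0,0],[1,0,0,0.4,0,0,0],[1,0,0,0.2,0,0,0],[1,0,0,0.1,0,0,0],[1,0,0,0,0,0,0],[1,0,0,0,0,0,0]]

```text
time: 27.88
eef_pos: [659.6, 22.8, 24.8]
eef_rot: [-2.126, 2.312, -0.0]
force: [0.4, 0.3, -1.2]
width: 37.6
grip_force: 25.0
```

>>> servo_tool:
  series:
    - [[0,0,0,0,0,0,0],[0,0,0,0,0,0,0],[0,0,0,0,0,0,0],[0,0,0,-4,0,0,0],[0,0,0,-5,0,0,0],[0,0,0,-3,0,0,0],[0,0,0,0,0,0,0],[0,0,0,0,0,0,0]]

```text
time: 28.88
eef_pos: [659.0, 22.8, 144.0]
eef_rot: [2.126, -2.312, -0.001]
force: [-0.5, -0.4, -0.2]
width: 87.4
grip_force: 0.0
```

```bash
python3 -c "
from h import *
s=sense();plan(467.0,95.5,145,14.5,s);c=calibration('wrist');im,dp=get_image('wrist');rep(c,im,dp,'blue',37)
c=calibration('scene');im,dp=get_image('scene');rep(c,im,dp,'blue',22)"
```

```text
at [659.   22.8 144. ] t 28.88 tilt [-0.001  0.    -1.   ] close_dir 175.2 | turn z -19.31 shift cm [-11.85  16.76  -0.1 ] q6 -0.41 w 87.4
blue px [322. 196.] ctr 659.0 23.4 size 31.2 31.6 ang 85.2 area/rect 0.98 zmed 37.7
blue px [321. 113.] ctr 652.7 -51.7 size 37.4 38.1 ang 85.2 area/rect 0.78 zmed 37.6
blue px [355. 331.] ctr 626.5 286.9 size 37.0 35.9 ang 89.6 area/rect 0.77 zmed 22.6
blue px [265. 258.] ctr 656.7 15.7 size 30.9 30.5 ang 85.6 area/rect 0.88 zmed 37.5
blue px [249. 239.] ctr 650.0 -53.4 size 22.5 35.4 ang 86.2 area/rect 0.61 zmed 37.6
blue px [343. 232.] ctr 467.8 95.5 size 29.6 30.5 ang 15.3 area/rect 0.89 zmed 22.7
blue px [119. 210.] ctr 841.1 -372.2 size 145.1 255.0 ang 0.1 area/rect 0.97 zmed 31.1
```

Both seated. On to the second square module.

>>> servo_tool:
  series:
    - [[0,0,0,0,0,0,-9.6],[0,0,0,0,0,0,-9.7],[0,-2.4,3.3,0,0,0,0],[0,-2.4,3.3,0,0,0,0],[0,-2.4,3.4,0,0,0,0],[0,-2.4,3.4,0,0,0,0],[0,-2.3,3.4,0,0,0,0],[0,0,0,0,0,0,0],[0,0,0,0,0,0,0]]

```text
time: 30.1
eef_pos: [467.2, 96.1, 144.4]
eef_rot: [2.485, -1.922, 0.0]
force: [1.3, -0.5, 0.5]
width: 87.8
grip_force: 0.0
```

```bash
python3 -c "
from h import *
s=sense();plan(467,95.5,9,14.5,s);c=calibration('wrist');im,dp=get_image('wrist');rep(c,im,dp,'blue',22)"
```

```text
at [467.2  96.1 144.4] t 30.1 tilt [-0. -0. -1.] close_dir -165.5 | turn z 0.05 shift cm [ 0.05  0.04 13.54] q6 -0.36 w 87.8
blue px [323. 192.] ctr 465.5 96.0 size 31.1 30.8 ang 14.6 area/rect 0.97 zmed 22.7
blue px [124.  59.] ctr 669.1 22.9 size 33.7 34.0 ang 84.9 area/rect 0.94 zmed 37.6
```

>>> servo_tool:
  series:
    - [[0,0,0.15,5,0,0,0],[0,0,0,5,0,0,0],[0,0,0,2.3,0,0,0],[0,0,0,1.2,0,0,0],[0,0,0,0,0,0,0],[0,0,0,0,0,0,0],[1,0,0,0,0,0,0],[1,0,0,0,0,0,0],[1,0,0,0,0,0,0],[1,0,0,0,0,0,0],[1,0,0,0,0,0,0],[1,0,0,0,0,0,0],[1,0,0,0,0,0,0],[1,0,0,0,0,0,0],[1,0,0,-3,0,0,0],[1,0,0,-5,0,0,0],[1,0,0,0,0,0,9.7],[1,0,0,0,0,0,9.6],[1,0,0,0,0,0,0],[1,0,0,0,0,0,0]]

```text
time: 32.65
eef_pos: [465.5, 95.4, 89.4]
eef_rot: [2.13, -2.308, -0.0]
force: [-0.4, -0.2, -1.3]
width: 37.8
grip_force: 25.0
```

```bash
python3 -c "
from h import *
import numpy as np
yh=np.array([np.sin(np.radians(4.85)),np.cos(np.radians(4.85))]);A=(np.array([659.1,23.0])+37*(-yh)+np.array([652.8,-51.5])+37*yh)/2
print('dock',A,'ra',A+111*yh,'sb',A-111*yh);t=A-111*yh
plan(t[0],t[1],80,-4.85)"
```

```text
dock [655.95 -14.25] ra [665.33476311  96.35255974] sb [ 646.56523689 -124.85255974]
at [465.5  95.4  89.4] t 32.65 tilt [-0. -0. -1.] close_dir 175.4 | turn z 0.26 shift cm [ 20.42 -19.91   0.94] q6 -0.7 w 37.8
```

>>> servo_tool:
  series:
    - [[1,3.4,-3.3,0,0,0,0.3],[1,3.4,-3.3,0,0,0,0],[1,3.4,-3.3,0,0,0,0],[1,3.4,-3.3,0,0,0,0],[1,3.4,-3.3,0,0,0,0],[1,3.4,-3.4,0,0,0,0],[1,0,0,3,0,0,0],[1,0,0,0,0,0,0],[1,0,0,0,0,0,0]]

```text
time: 33.78
eef_pos: [645.9, -124.9, 60.0]
eef_rot: [2.122, -2.316, 0.0]
force: [0.6, 0.6, 0.0]
width: 37.5
grip_force: 25.0
```

```bash
python3 -c "
from h import *
s=sense();plan(646.6,-124.9,24.5,-4.85,s);c=calibration('wrist');im,dp=get_image('wrist')
import pickle
d=pickle.load(open('d0.pkl','rb'))['wrist'];c0=d[2];print('recess0',cast(c0,[345.5,73.5],22).round(1))
im=d[0][40:110,300:400];cv2.imwrite('pics/r0.png',cv2.resize(im[:,:,::-1],None,fx=6,fy=6,interpolation=0))
print(proj(c0,[646.6,-124.9,22])-[300,40])"
```

```text
at [ 645.9 -124.9   60. ] t 33.77 tilt [-0. -0. -1.] close_dir 175.0 | turn z -0.14 shift cm [-0.01 -0.07  3.55] q6 -0.19 w 37.5
recess0 [[ 646.4 -123.3   22. ]]
[[45.35616458 32.01750416]]
```

View pics/r0.png

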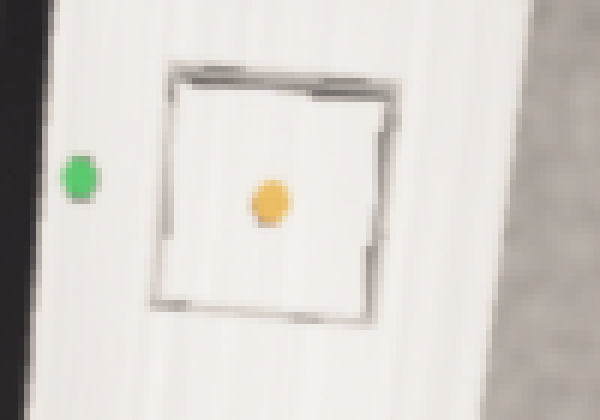

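The recess outline is centred at crop (274,194), which matches the prediction of (272,192). I lower the module.

>>> servo_tool:
  series:
    - [[1,0,-0.07,2,0,0,0],[1,0,0,0.8,0,0,0],[1,0,0,0.4,0,0,0],[1,0,0,0.2,0,0,0],[1,0,0,0.1,0,0,0],[1,0,0,0,0,0,0],[1,0,0,0,0,0,0]]

```text
time: 34.7
eef_pos: [646.7, -125.3, 24.8]
eef_rot: [-2.12, 2.318, -0.0]
force: [0.3, -1.1, -1.2]
width: 37.6
grip_force: 25.0
```

>>> servo_tool:
  series:
    - [[0,0,0,0,0,0,0],[0,0,0,0,0,0,0],[0,0,0,0,0,0,0],[0,0,0,-4,0,0,0],[0,0,0,-5,0,0,0],[0,0,0,-3,0,0,0],[0,0,0,0,0,0,0],[0,0,0,0,0,0,0]]

```text
time: 35.7
eef_pos: [646.1, -125.2, 144.1]
eef_rot: [2.12, -2.318, -0.001]
force: [-0.6, 0.4, -1.2]
width: 87.9
grip_force: 0.0
```

```bash
python3 -c "
from h import *
s=sense();c=calibration('wrist');im,dp=get_image('wrist');rep(c,im,dp,'blue',37)
c=calibration('scene');im,dp=get_image('scene');rep(c,im,dp,'blue',22)
plan(625.5,286.5,145,-4.85,s)"
```

```text
blue px [321. 275.] ctr 653.7 -39.9 size 18.1 37.5 ang 84.9 area/rect 0.73 zmed 37.6
blue px [322. 195.] ctr 646.0 -124.9 size 30.2 31.6 ang 84.9 area/rect 0.98 zmed 37.6
blue px [86. 35.] ctr 830.0 -276.7 size 56.6 154.4 ang 84.9 area/rect 0.87 zmed 24.6
blue px [355. 331.] ctr 626.5 286.9 size 37.0 35.9 ang 89.6 area/rect 0.77 zmed 22.9
blue px [265. 258.] ctr 656.7 15.8 size 30.8 30.8 ang 84.8 area/rect 0.88 zmed 37.6
blue px [248. 238.] ctr 651.8 -58.6 size 34.6 36.3 ang 46.2 area/rect 0.81 zmed 37.6
blue px [232. 218.] ctr 643.8 -135.8 size 30.8 30.6 ang 84.1 area/rect 0.88 zmed 37.7
blue px [119. 209.] ctr 841.0 -372.2 size 144.9 255.0 ang 0.1 area/rect 0.97 zmed 31.0
at [ 646.1 -125.2  144.1] t 35.7 tilt [-0.001  0.    -1.   ] close_dir 174.9 | turn z -0.27 shift cm [-40.84   5.53  -0.09] q6 -0.19 w 87.9
```

>>> servo_tool:
  series:
    - [[0,-5.8,0.8,0,0,0,-0.3],[0,-5.8,0.8,0,0,0,0],[0,-5.8,0.8,0,0,0,0],[0,-5.9,0.8,0,0,0,0],[0,-5.9,0.8,0,0,0,0],[0,-5.8,0.8,0,0,0,0],[0,-5.8,0.7,0,0,0,0],[0,0,0,0,0,0,0],[0,0,0,0,0,0,0]]

```text
time: 36.92
eef_pos: [625.5, 285.9, 143.1]
eef_rot: [2.126, -2.31, -0.0]
force: [0.1, -0.2, -0.2]
width: 87.7
grip_force: 0.0
```

```bash
python3 -c "
from h import *
s=sense();c=calibration('wrist');im,dp=get_image('wrist');rep(c,im,dp,'blue',22)
plan(625.5,286.5,10,-4.85,s)"
```

```text
blue px [322. 193.] ctr 624.7 287.2 size 37.2 37.9 ang 40.1 area/rect 0.78 zmed 22.6
at [625.5 285.9 143.1] t 36.92 tilt [-0.002 -0.002 -1.   ] close_dir 175.2 | turn z 0.1 shift cm [-6.000e-02  1.000e-02  1.331e+01] q6 -0.79 w 87.7
```

>>> servo_tool:
  series:
    - [[0,-0.12,0.05,5,0,0,0],[0,0,0,5,0,0,0],[0,0,0,2.2,0,0,0],[0,0,0,1.2,0,0,0],[0,0,0,0,0,0,0],[0,0,0,0,0,0,0],[1,0,0,0,0,0,0],[1,0,0,0,0,0,0],[1,0,0,0,0,0,0],[1,0,0,0,0,0,0],[1,0,0,0,0,0,0],[1,0,0,0,0,0,0],[1,0,0,0,0,0,0],[1,0,0,-3,0,0,0],[1,0,0,-5,0,0,0],[1,0,0,0,0,0,0],[1,0,0,0,0,0,0]]

```text
time: 39.1
eef_pos: [625.5, 287.1, 90.5]
eef_rot: [-2.126, 2.313, 0.001]
force: [-0.5, -0.3, -1.6]
width: 45.2
grip_force: 25.0
```

```bash
python3 -c "
from h import *
plan(665.3,96.4,60,-4.85)"
```

```text
at [625.5 287.1  90.5] t 39.1 tilt [-0.  0. -1.] close_dir 175.2 | turn z 0.03 shift cm [18.67 -5.57  3.05] q6 -0.8 w 45.2
```

>>> servo_tool:
  series:
    - [[1,4.7,-1.4,0,0,0,0],[1,4.7,-1.4,0,0,0,0],[1,4.7,-1.4,0,0,0,0],[1,4.6,-1.4,0,0,0,0],[1,0,0,3,0,0,0],[1,0,0,0,0,0,0],[1,0,0,0,0,0,0]]

```text
time: 39.98
eef_pos: [665.9, 96.5, 60.4]
eef_rot: [2.127, -2.311, -0.0]
force: [-0.2, 0.2, -0.5]
width: 45.2
grip_force: 25.0
```

```bash
python3 -c "
from h import *
plan(665.3,96.4,25.5,-4.85)"
```

```text
at [665.9  96.5  60.4] t 39.98 tilt [-0.001 -0.001 -1.   ] close_dir 175.2 | turn z 0.09 shift cm [0.01 0.06 3.49] q6 -0.52 w 45.2
```

>>> servo_tool:
  series:
    - [[1,0,0.05,2,0,0,0],[1,0,0,0.8,0,0,0],[1,0,0,0.4,0,0,0],[1,0,0,0.2,0,0,0],[1,0,0,0.1,0,0,0],[1,0,0,0,0,0,0],[1,0,0,0,0,0,0]]

```text
time: 40.85
eef_pos: [665.6, 96.2, 25.8]
eef_rot: [-2.126, 2.312, -0.0]
force: [0.4, -0.5, -1.4]
width: 45.5
grip_force: 25.0
```

>>> servo_tool:
  series:
    - [[0,0,0,0,0,0,0],[0,0,0,0,0,0,0],[0,0,0,0,0,0,0],[0,0,0,-4,0,0,0],[0,0,0,-5,0,0,0],[0,0,0,-5,0,0,0],[0,0,0,-2,0,0,0],[0,0,0,0,0,0,0],[0,0,0,0,0,0,0]]

```text
time: 41.98
eef_pos: [664.8, 96.1, 184.5]
eef_rot: [2.125, -2.312, -0.001]
force: [0.3, -0.1, -0.7]
width: 87.8
grip_force: 0.0
```

```bash
python3 -c "
from h import *
s=sense();c=calibration('wrist');im,dp=get_image('wrist');rep(c,im,dp,'blue',37)
c=calibration('side');im,dp=get_image('side');rep(c,im,dp,'blue',37);rep(c,im,dp,'red',26)
plan(469,280,210,-5,s)"
```

```text
blue px [321. 186.] ctr 664.7 96.1 size 36.5 38.0 ang 85.2 area/rect 0.79 zmed 37.7
blue px [321. 116.] ctr 659.1 23.2 size 30.5 31.0 ang 85.2 area/rect 0.98 zmed 37.7
blue px [321.  37.] ctr 653.4 -49.6 size 37.4 37.5 ang 85.2 area/rect 0.79 zmed 37.7
blue px [130. 251.] ctr 833.5 324.1 size 13.3 41.1 ang 43.1 area/rect 0.71 zmed 24.1
blue px [241. 212.] ctr 667.9 91.8 size 34.1 28.4 ang 19.9 area/rect 0.79 zmed 39.8
blue px [255. 198.] ctr 660.9 17.4 size 28.5 28.0 ang 85.9 area/rect 0.83 zmed 39.9
blue px [268. 186.] ctr 655.2 -53.5 size 32.6 28.5 ang 20.2 area/rect 0.87 zmed 39.9
blue px [280. 175.] ctr 648.6 -131.8 size 29.7 25.0 ang 86.7 area/rect 0.84 zmed 40.3
blue px [242. 149.] ctr 837.6 -256.7 size 37.9 122.6 ang 29.3 area/rect 0.62 zmed 28.9
blue px [238. 134.] ctr 907.3 -358.0 size 40.9 62.8 ang 85.5 area/rect 0.78 zmed 50.7
blue px [273. 140.] ctr 767.3 -366.0 size 47.2 322.3 ang 11.3 area/rect 0.24 zmed 25.3
red px [272. 355.] ctr 413.0 473.6 size 98.8 28.5 ang 10.7 area/rect 0.88 zmed 23.7
red px [365. 170.] ctr 416.0 -270.5 size 32.6 26.6 ang 20.3 area/rect 0.84 zmed 29.6
red px [370. 159.] ctr 419.3 -354.5 size 30.0 28.5 ang 89.7 area/rect 0.76 zmed 29.7
at [664.8  96.1 184.5] t 41.98 tilt [-0.001 -0.    -1.   ] close_dir 175.2 | turn z 0.19 shift cm [-16.61  21.11  -2.55] q6 -0.52 w 87.8
```

All four modules are seated. Next I view the timer from above.

>>> servo_tool:
  series:
    - [[0,-3.4,4.2,-0.5,0,0,0],[0,-3.4,4.2,-0.5,0,0,0],[0,-3.4,4.2,-0.5,0,0,0],[0,-3.4,4.2,-0.5,0,0,0],[0,-3.4,4.2,-0.5,0,0,0],[0,0,0,-1,0,0,0],[0,0,0,0,0,0,0],[0,0,0,0,0,0,0]]

```text
time: 43.08
eef_pos: [470.8, 282.4, 219.8]
eef_rot: [2.124, -2.313, 0.0]
force: [-0.0, 0.2, -0.3]
width: 87.7
grip_force: 0.0
```

```bash
python3 -c "
from h import *
s=sense();c=calibration('wrist');im,dp=get_image('wrist');cv2.imwrite('pics/t0.png',im[:,:,::-1]);cv2.imwrite('pics/t0c.png',cv2.resize(im[90:290,200:440,::-1],None,fx=3,fy=3,interpolation=cv2.INTER_CUBIC))
rep(c,im,dp,'orange',81);rep(c,im,dp,'cork',2,amin=150);rep(c,im,dp,'green',42,amin=3);rep(c,im,dp,'red',81)
plan(469,280,210,-5,s);print(s['q'].round(2))"
```

```text
orange px [321. 186.] ctr 467.7 278.7 size 58.6 12.3 ang 11.6 area/rect 0.65 zmed 80.8
cork px [151. 256.] ctr 720.2 375.4 size 77.2 18.0 ang 75.1 area/rect 0.31 zmed 305.9
cork px [326. 170.] ctr 466.9 281.7 size 161.2 162.0 ang 16.0 area/rect 0.97 zmed 3.4
green px [ 27. 200.] ctr 830.0 273.9 size 82.4 35.7 ang 10.0 area/rect 0.81 zmed 4.0
green px [325. 143.] ctr 463.0 237.9 size 11.3 6.9 ang 85.1 area/rect 0.84 zmed 46.1
green px [98. 29.] ctr 690.0 100.2 size 4.6 5.2 ang 59.0 area/rect 0.72 zmed 23.4
red px [390. 290.] ctr 403.0 406.6 size 9.0 34.8 ang 85.1 area/rect 0.58 zmed 15.9
at [470.8 282.4 219.8] t 43.08 tilt [-0.001 -0.001 -1.   ] close_dir 175.1 | turn z 0.13 shift cm [0.26 0.16 0.98] q6 -0.98 w 87.7
[ 0.9   0.16 -0.28 -0.   -1.14 -0.98]
```

View pics/t0c.png

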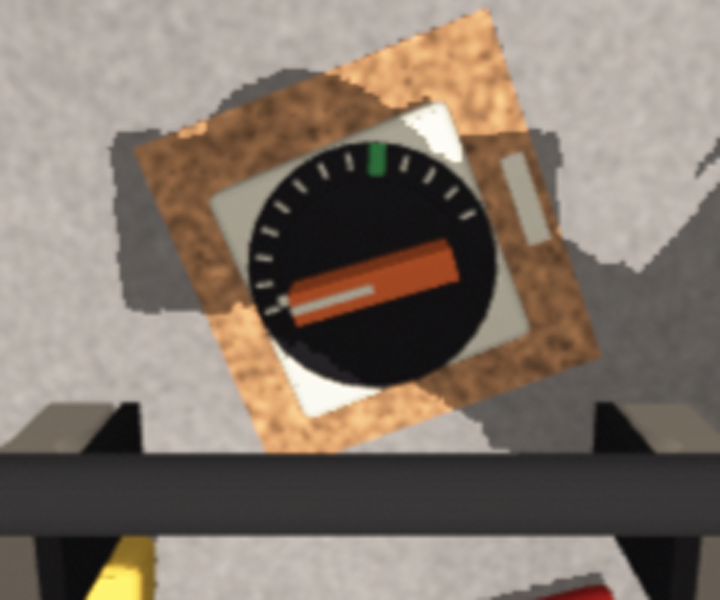

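The crop shows the timer: skirt centre at about (372,264), pointer's white line towards the lower left at (290,308), and green mark at (377,160). The 0 mark is at about (272,312).

```bash
cat >> h.py <<'E'
def dialm(c,im,dp):
    X=cloud(c,dp);n=np.hypot(X[...,0]-468,X[...,1]-280)
    m=(X[...,2]>78.5)&(X[...,2]<84)&(n<45)&(dp>0)
    P=X[m][:,:2].astype(np.float32);r=cv2.minAreaRect(P);print("bar top",len(P),"mean",P.mean(0).round(1),"rect",np.round(r[0],1),np.round(r[1],1),round(r[2],1),"pca",round(float(np.degrees(np.arctan2(*np.linalg.svd(P-P.mean(0),full_matrices=False)[2][0][::-1]))),1))
    g=cv2.cvtColor(im,cv2.COLOR_RGB2HSV);w=m&(g[...,1]<90)&(g[...,2]>90);Q=X[w];print("white",len(Q),Q.mean(0).round(1) if len(Q) else "")
    b=((X[...,2]>52)&(X[...,2]<62)&(n<60)&(dp>0)&(g[...,2]<70)).astype(np.uint8);k=max(blobs(b),key=cv2.contourArea)
    (a,bb),rr=cv2.minEnclosingCircle(cast(c,k[:,0],57)[:,:2].astype(np.float32));print("skirt",round(a,1),round(bb,1),round(rr,1))
    gr=(mask(im,"green")>0)&(X[...,2]>38)&(n<70);print("green",X[gr].mean(0).round(1))
    t=((X[...,2]>38)&(X[...,2]<50)&(n<90)|(n<35)).astype(np.uint8);k=max(blobs(t),key=cv2.contourArea)
    h=cast(c,k[:,0],42)[:,:2].astype(np.float32);r=cv2.minAreaRect(h);print("timer box",np.round(r[0],1),np.round(r[1],1),round(r[2],1))
E
python3 -c "
from h import *
s=sense()
for n in('wrist','scene'):
    c=calibration(n);im,dp=get_image(n);dialm(c,im,dp)
plan(468,280,85,-78.6,s)"
```

```text
bar top 643 mean [467.5 279.3] rect [467.8 279.7] [60.1 12.3] 11.7 pca 11.6
white 68 [483.  282.6  81.5]
skirt 467.7 279.5 35.8
green [463.  234.7  94.2]
timer box [477.2 496. ] [141.3 432.7] 82.8
bar top 110 mean [475.4 280.6] rect [471.3 279.3] [59.2 11.8] 11.2 pca 8.9
white 14 [484.6 282.3  81.5]
skirt 471.0 283.6 35.6
green [463.8 236.2  46.4]
timer box [-687.2 -142.2] [231.6 285.7] 45.2
at [470.8 282.2 219.7] t 43.12 tilt [-0.001 -0.001 -1.   ] close_dir 175.1 | turn z 73.71 shift cm [ 0.32 -0.16 13.47] q6 -0.98 w 87.7
```

>>> servo_tool:
  series:
    - [[0,0,0,0,0,0,-10.6],[0,0,0,0,0,0,-10.6],[0,0,0,0,0,0,-10.6],[0,0,0,0,0,0,-10.6],[0,0,0,0,0,0,-10.6],[0,0,0,0,0,0,-10.6],[0,0,0,0,0,0,-10.6],[0,0,0,0,0,0,-10.6],[0,0,0,0,0,0,-10.6],[0,0,0,0,0,0,-10.6],[0,0,0,0,0,0,0],[0,0,0,0,0,0,0]]

```text
time: 44.72
eef_pos: [470.6, 282.8, 220.3]
eef_rot: [3.127, 0.299, -0.0]
force: [-0.0, -0.4, -0.8]
width: 87.8
grip_force: 0.0
```

```bash
python3 -c "
from h import *
plan(467.7,279.5,95,-78.4)"
```

```text
at [470.6 282.8 220.3] t 44.73 tilt [-0. -0. -1.] close_dir -79.1 | turn z -0.68 shift cm [-0.35  0.27 12.53] q6 0.86 w 87.8
```

>>> servo_tool:
  series:
    - [[0,-0.35,0.27,2,0,0,-0.6],[0,0,0,5,0,0,0],[0,0,0,4,0,0,0],[0,0,0,1.5,0,0,0],[0,0,0,0,0,0,0],[0,0,0,0,0,0,0]]

```text
time: 45.48
eef_pos: [468.4, 280.7, 97.1]
eef_rot: [-3.124, -0.322, -0.003]
force: [-0.2, -0.1, 0.0]
width: 87.8
grip_force: 0.0
```

```bash
python3 -c "
from h import *
s=sense();plan(467.7,279.5,61,-78.4,s);s=sense();print(s['force'])
c=calibration('wrist');im,dp=get_image('wrist');dialm(c,im,dp)"
```

```text
at [468.4 280.7  97.1] t 45.48 tilt [ 0.002  0.002 -1.   ] close_dir -78.2 | turn z 0.18 shift cm [-0.09  0.1   3.61] q6 0.88 w 87.8
[-0.22797996 -0.1307348   0.01628041]
bar top 1133 mean [477.9 281.2] rect [468.4 279.1] [59.8 11.7] 11.5 pca -168.2
white 198 [483.5 282.5  81.6]
skirt 480.7 265.1 29.9
green [463.  236.9  46.7]
timer box [468.7 280.9] [102.8 138.1] 14.3
```

>>> servo_tool:
  series:
    - [[0,-0.05,0.12,2,0,0,0],[0,0,0,1.6,0,0,0],[0,0,0,0,0,0,0],[0,0,0,0,0,0,0],[1,0,0,0,0,0,0],[1,0,0,0,0,0,0],[1,0,0,0,0,0,0],[1,0,0,0,0,0,0],[1,0,0,0,0,0,0],[1,0,0,0,0,0,0],[1,0,0,0,0,0,0],[1,0,0,0,0,0,0],[1,0,0,0,0,0,0],[1,0,0,0,0,0,0],[1,0,0,0,0,0,0]]
  grip_force: 40

```text
time: 47.4
eef_pos: [467.3, 278.6, 59.6]
eef_rot: [-3.125, -0.323, -0.0]
force: [-1.8, 0.4, 0.1]
width: 11.5
grip_force: 40.0
```

```bash
python3 -c "
from h import *
s=sense();plan(467.8,279.6,61,-78.4,s);print(s['force'],s['torque'],s['grip_force'])"
```

```text
at [467.3 278.6  59.6] t 47.4 tilt [ 0.  0. -1.] close_dir -78.2 | turn z 0.2 shift cm [ 0.07 -0.09 -0.14] q6 0.88 w 11.5
[-1.75370791  0.43134494  0.14503936] [0.10425947 0.21445999 0.02825542] 39.99714016914368
```

>>> servo_tool:
  series:
    - [[1,0,0,0.2,0,0,0],[1,0,0,0.2,0,0,0],[1,0,0,0,0,0,0],[1,0,0,0,0,0,0]]

```text
time: 47.9
eef_pos: [467.3, 278.7, 56.2]
eef_rot: [-3.125, -0.323, -0.001]
force: [-3.3, -2.0, 7.8]
width: 12.4
grip_force: 40.0
```

>>> servo_tool:
  series:
    - [[1,0,0,0.1,0,0,0],[1,0,0,0,0,0,0],[1,0,0,0,0,0,3],[1,0,0,0,0,0,5],[1,0,0,0,0,0,5],[1,0,0,0,0,0,5],[1,0,0,0,0,0,2],[1,0,0,0,0,0,0]]

```text
time: 48.9
eef_pos: [467.4, 279.1, 55.5]
eef_rot: [-3.133, 0.224, -0.001]
force: [-4.4, 0.1, 9.8]
width: 11.8
grip_force: 40.0
```

```bash
python3 -c "
from h import *
s=sense();plan(467.8,279.6,56,-98.2,s);print(s['force'],s['torque'],s['grip_force'])
c=calibration('side');im,dp=get_image('side');rep(c,im,dp,'cork',2,amin=150);rep(c,im,dp,'orange',77)
X=cloud(c,dp);m=(abs(X[...,2]-43)<4)&(np.hypot(X[...,0]-468,X[...,1]-280)<80);print('timer top',cv2.minAreaRect(X[m][:,:2].astype(np.float32)))"
```

```text
at [467.4 279.1  55.5] t 48.9 tilt [ 0.001  0.001 -1.   ] close_dir -98.2 | turn z 0.01 shift cm [ 0.04 -0.05 -0.05] q6 0.53 w 11.8
[-4.42073112  0.09688106  9.80887041] [0.3386724  1.99031368 0.17529354] 40.01472473144531
cork px [173. 304.] ctr 668.0 407.1 size 42.7 50.2 ang 45.0 area/rect 0.77 zmed 40.8
cork px [167. 318.] ctr 657.8 420.5 size 99.0 141.7 ang 80.6 area/rect 0.18 zmed 19.1
cork px [285. 294.] ctr 467.5 279.4 size 160.6 161.9 ang 15.9 area/rect 0.46 zmed 3.5
timer top ((467.8509521484375, 279.34356689453125), (99.93125915527344, 100.43846130371094), 18.274044036865234)
```

>>> servo_tool:
  series:
    - [[1,-0.05,0,0,0,0,5],[1,0,0,0,0,0,5],[1,0,0,0,0,0,5],[1,0,0,0,0,0,5],[1,0,0,0,0,0,5],[1,0,0,0,0,0,5],[1,0,0,0,0,0,0]]

```text
time: 49.82
eef_pos: [467.5, 279.8, 55.7]
eef_rot: [-2.966, 1.028, -0.002]
force: [-3.5, 2.4, 9.3]
width: 11.7
grip_force: 40.0
```

```bash
python3 -c "
from h import *
import pickle
s=sense();plan(467.8,279.6,56,-78.4-110.2,s);print(s['force'],s['torque'],s['grip_force'])
d=pickle.load(open('d0.pkl','rb'))['side']
for im,dp,c in(d,get_image('side')+(calibration('side'),)):
  X=cloud(c,dp);m=(abs(X[...,2]-43)<4)&(np.hypot(X[...,0]-468,X[...,1]-280)<80);print('timer top',cv2.minAreaRect(X[m][:,:2].astype(np.float32)))"
```

```text
at [467.5 279.8  55.7] t 49.83 tilt [ 0.002  0.002 -1.   ] close_dir -128.2 | turn z 60.38 shift cm [ 0.02 -0.03 -0.03] q6 0.0 w 11.7
[-3.4964774   2.41353948  9.34622565] [0.67102793 1.29042837 0.05376617] 40.003843903541565
timer top ((467.8980712890625, 279.08892822265625), (99.98330688476562, 101.41932678222656), 17.96381187438965)
timer top ((467.8133850097656, 278.49652099609375), (99.54888916015625, 102.75233459472656), 17.179443359375)
```

>>> servo_tool:
  series:
    - [[1,0,0,0.02,0,0,5],[1,0,0,0,0,0,5],[1,0,0,0,0,0,5],[1,0,0,0,0,0,5],[1,0,0,0,0,0,5],[1,0,0,0,0,0,5],[1,0,0,0,0,0,5],[1,0,0,0,0,0,5],[1,0,0,0,0,0,5],[1,0,0,0,0,0,5],[1,0,0,0,0,0,5],[1,0,0,0,0,0,5.2],[1,0,0,0,0,0,0],[1,0,0,0,0,0,0]]

```text
time: 51.62
eef_pos: [468.8, 280.5, 56.0]
eef_rot: [-2.051, 2.373, -0.0]
force: [2.5, 1.4, 7.9]
width: 11.5
grip_force: 40.0
```

```bash
python3 -c "
from h import *
s=sense();plan(467.8,279.6,56,-78.4-110.2,s);print(s['force'],s['torque'],s['grip_force'])
im,dp=get_image('side');c=calibration('side')
X=cloud(c,dp);m=(abs(X[...,2]-43)<4)&(np.hypot(X[...,0]-468,X[...,1]-280)<80);print('timer top',cv2.minAreaRect(X[m][:,:2].astype(np.float32)))"
```

```text
at [468.8 280.5  56. ] t 51.62 tilt [ 0.004  0.003 -1.   ] close_dir 171.7 | turn z 0.27 shift cm [ 0.1   0.09 -0.  ] q6 -1.05 w 11.5
[2.46092431 1.39755193 7.94574728] [ 0.50446243 -0.53693036  0.02077141] 40.00174105167389
timer top ((467.6707458496094, 279.0713195800781), (99.86255645751953, 100.70352935791016), 17.856698989868164)
```

>>> servo_tool:
  series:
    - [[1,0,0,-0.3,0,0,0],[1,0,0,0,0,0,0],[0,0,0,0,0,0,0],[0,0,0,0,0,0,0],[0,0,0,0,0,0,0],[0,0,0,0,0,0,0],[0,0,0,0,0,0,0],[0,0,0,0,0,0,0],[0,0,0,0,0,0,0],[0,0,0,-3,0,0,0],[0,0,0,-5,0,0,0],[0,0,0,-5,0,0,0],[0,0,0,-3,0,0,0],[0,0,0,0,0,0,0],[0,0,0,0,0,0,0]]

```text
time: 53.55
eef_pos: [466.3, 278.4, 216.8]
eef_rot: [2.052, -2.378, -0.001]
force: [-0.6, -0.4, -0.4]
width: 87.6
grip_force: 0.0
```

```bash
python3 -c "
from h import *
s=sense();c=calibration('wrist');im,dp=get_image('wrist');cv2.imwrite('pics/t1c.png',cv2.resize(im[90:290,200:440,::-1],None,fx=3,fy=3,interpolation=cv2.INTER_CUBIC))
dialm(c,im,dp);rep(c,im,dp,'cork',2,amin=150)
im,dp=get_image('side');c=calibration('side')
X=cloud(c,dp);m=(abs(X[...,2]-43)<4)&(np.hypot(X[...,0]-468,X[...,1]-280)<80);print('timer top',cv2.minAreaRect(X[m][:,:2].astype(np.float32)))
P=X[140:165,295:325].reshape(-1,3);g=mask(im,'green')[140:165,295:325].ravel()>0;Q=P[g];print('button',len(Q),Q.mean(0),Q.max(0),Q.min(0))
rep(c,im,dp,'green',55)
plan(608,-276,150,0,s)"
```

```text
bar top 659 mean [467.3 278.4] rect [467.6 279.1] [60.1 11.7] 81.8 pca 82.0
white 65 [465.4 262.9  81.5]
skirt 460.8 279.5 34.6
green [462.3 236.   61.6]
timer box [506.8 484.9] [138.3 381.3] 78.9
cork px [451. 295.] ctr 304.4 477.3 size 14.8 459.3 ang 81.6 area/rect 0.65 zmed 309.4
cork px [151. 256.] ctr 719.0 354.8 size 76.6 17.9 ang 71.5 area/rect 0.32 zmed 302.8
cork px [323. 173.] ctr 467.0 281.6 size 161.2 161.5 ang 16.1 area/rect 0.96 zmed 3.5
timer top ((467.4696960449219, 278.22760009765625), (99.78172302246094, 102.0108413696289), 17.282896041870117)
button 41 [ 608.12304444 -273.0940694    58.12696637] [ 621.35170798 -262.18597845   61.69395564] [ 596.70519469 -289.2488055    51.25165464]
green px [308. 151.] ctr 609.7 -276.5 size 26.1 37.1 ang 19.1 area/rect 0.75 zmed 59.0
at [466.3 278.4 216.8] t 53.55 tilt [-0.001 -0.    -1.   ] close_dir 171.6 | turn z -8.41 shift cm [ 55.44 -14.17   6.68] q6 -1.05 w 87.6
```

View pics/t1c.png

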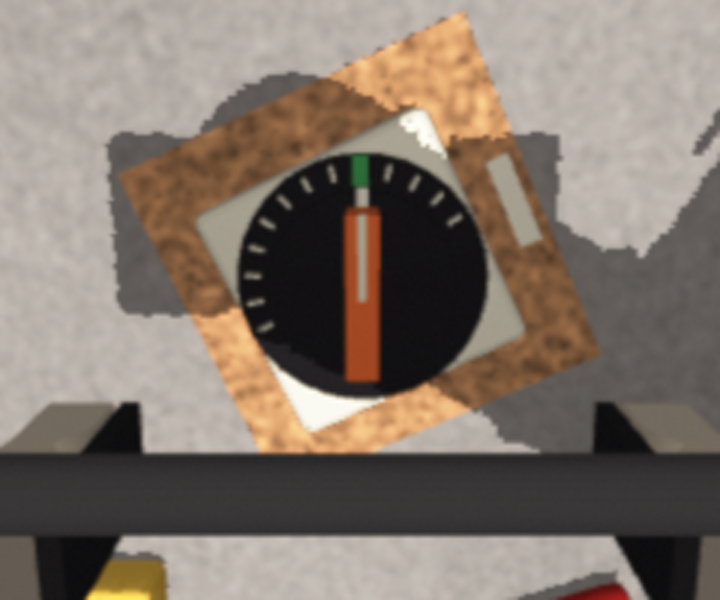

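The pointer at (362,190) lies on the green mark at (360,168), with the timer square to the mat. I go to the button.

>>> servo_tool:
  series:
    - [[1,0,0,0,0,0,-8.4],[1,5.5,-1.4,0,0,0,0],[1,5.5,-1.4,0,0,0,0],[1,5.5,-1.4,0,0,0,0],[1,5.5,-1.4,0,0,0,0],[1,5.5,-1.4,0,0,0,0],[1,5.5,-1.4,0,0,0,0],[1,5.5,-1.4,0,0,0,0],[1,5.5,-1.4,0,0,0,0],[1,5.5,-1.4,0,0,0,0],[1,5.5,-1.4,0,0,0,0],[1,0,0,1,0,0,0],[1,0,0,0,0,0,0]]

```text
time: 55.28
eef_pos: [605.5, -271.2, 204.8]
eef_rot: [2.219, -2.221, -0.006]
force: [-0.9, 0.8, -0.2]
width: 0.3
grip_force: 0.0
```

```bash
python3 -c "
from h import *
s=sense();c=calibration('wrist');im,dp=get_image('wrist');cv2.imwrite('pics/b0.png',im[:,:,::-1]);X=cloud(c,dp)
rep(c,im,dp,'green',56,amin=40);m=(mask(im,'green')>0)&(np.hypot(X[...,0]-608,X[...,1]+275)<40);print(X[m].mean(0),np.percentile(X[m][:,2],[5,50,95]))
plan(608,-276,60,0,s)"
```

```text
green px [317. 179.] ctr 609.9 -278.5 size 29.7 28.2 ang 89.9 area/rect 0.78 zmed 56.9
[ 609.99671866 -278.93185342   56.57311674] [54.28805946 56.92535642 58.32884205]
at [ 605.5 -271.2  204.8] t 55.27 tilt [-0.004  0.001 -1.   ] close_dir 179.9 | turn z -0.07 shift cm [ 0.48 -0.25 14.48] q6 0.13 w 0.3
```

View pics/b0.png

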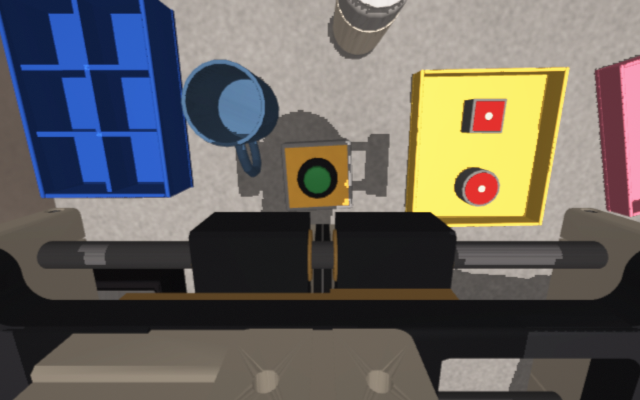

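The green button is at (317,179), and both red modules lie in the yellow tray at (488,116) and (481,187). I move over the button.

>>> servo_tool:
  series:
    - [[1,0.73,-0.44,4,0,0,0],[1,0,0,5,0,0,0],[1,0,0,3.5,0,0,0],[1,0,0,0,0,0,0],[1,0,0,0,0,0,0],[1,0,0,0,0,0,0]]

```text
time: 56.08
eef_pos: [612.6, -278.6, 84.8]
eef_rot: [-2.221, 2.219, -0.005]
force: [0.1, 0.2, -0.4]
width: 0.5
grip_force: 0.0
```

```bash
python3 -c "
from h import *
s=sense();plan(609.7,-278.6,57,0,s);print(s['force'])"
```

```text
at [ 612.6 -278.6   84.8] t 56.08 tilt [ 0.003 -0.001 -1.   ] close_dir -180.0 | turn z 0.05 shift cm [0.   0.29 2.78] q6 0.14 w 0.5
[ 0.10938797  0.23691905 -0.43896861]
```

>>> servo_tool:
  series:
    - [[1,0,0.25,2,0,0,0],[1,0,0,0.5,0,0,0],[1,0,0,0.5,0,0,0],[1,0,0,0.3,0,0,0],[1,0,0,0.1,0,0,0],[1,0,0,0,0,0,0],[1,0,0,0,0,0,0]]

```text
time: 56.95
eef_pos: [609.0, -278.8, 51.1]
eef_rot: [-2.222, 2.22, -0.002]
force: [-6.4, 3.8, 16.9]
width: 0.5
grip_force: 8.3
```

The button is bottomed out at 17 N. I lift away and check.

>>> servo_tool:
  series:
    - [[1,0,0,0,0,0,0],[1,0,0,-1,0,0,0],[1,0,0,-3,0,0,0],[1,0,0,-5,0,0,0],[1,0,0,-5,0,0,0],[1,-5,0,0,0,0,0],[1,-5,0,0,0,0,0],[1,0,0,0,0,0,0]]

```text
time: 57.95
eef_pos: [609.3, -175.9, 189.4]
eef_rot: [-2.224, 2.217, -0.002]
force: [0.3, -0.2, 0.9]
width: 0.0
grip_force: 0.0
```

```bash
python3 -c "
from h import *
s=sense()
for n in('wrist','scene','side'):
    c=calibration(n);im,dp=get_image(n);print(n);rep(c,im,dp,'green',57,amin=40);rep(c,im,dp,'blue',37);rep(c,im,dp,'orange',81);rep(c,im,dp,'red',26)
cv2.imwrite('pics/end.png',im[:,:,::-1])"
```

```text
wrist
green px [321.  84.] ctr 609.9 -277.6 size 29.4 29.3 ang 0.2 area/rect 0.77 zmed 56.9
blue px [90. 53.] ctr 842.8 -306.9 size 179.3 96.1 ang 0.2 area/rect 0.96 zmed 30.6
red px [506. 105.] ctr 413.8 -262.2 size 38.4 37.5 ang 0.2 area/rect 0.77 zmed 26.6
red px [516.  17.] ctr 416.9 -345.2 size 31.7 30.1 ang 0.2 area/rect 0.97 zmed 26.7
scene
green px [378. 397.] ctr 692.5 404.1 size 12.0 28.2 ang 46.4 area/rect 0.5 zmed 35.1
green px [560. 376.] ctr 409.2 624.4 size 2.6 121.2 ang 90.0 area/rect 0.47 zmed 160.2
green px [209. 173.] ctr 612.5 -273.6 size 33.0 27.7 ang 89.9 area/rect 0.78 zmed 56.4
blue px [283. 281.] ctr 666.5 95.5 size 36.1 36.3 ang 4.5 area/rect 0.77 zmed 37.6
blue px [265. 258.] ctr 660.6 23.0 size 30.2 31.1 ang 84.8 area/rect 0.89 zmed 37.6
blue px [248. 238.] ctr 655.1 -49.8 size 34.0 34.9 ang 46.2 area/rect 0.81 zmed 37.5
blue px [232. 218.] ctr 647.3 -125.9 size 30.1 29.7 ang 84.7 area/rect 0.87 zmed 37.3
blue px [119. 209.] ctr 841.2 -358.0 size 142.5 250.5 ang 0.1 area/rect 0.97 zmed 30.9
orange px [403. 271.] ctr 470.2 280.3 size 57.8 12.8 ang 81.3 area
[... 429 characters left out ...]
rect 0.73 zmed 39.6
blue px [255. 199.] ctr 660.9 18.6 size 26.5 29.1 ang 89.8 area/rect 0.73 zmed 39.6
blue px [268. 186.] ctr 655.0 -53.6 size 32.1 28.5 ang 20.2 area/rect 0.71 zmed 39.9
blue px [280. 175.] ctr 648.7 -132.2 size 27.9 25.1 ang 85.9 area/rect 0.81 zmed 40.4
blue px [255. 137.] ctr 841.4 -362.6 size 194.1 313.8 ang 0.2 area/rect 0.76 zmed 45.2
orange px [284. 259.] ctr 467.7 277.9 size 54.7 9.1 ang 78.3 area/rect 0.5 zmed 82.2
red px [272. 355.] ctr 413.0 474.0 size 98.7 28.8 ang 11.4 area/rect 0.87 zmed 23.5
red px [365. 170.] ctr 416.0 -270.5 size 32.6 26.6 ang 20.3 area/rect 0.84 zmed 29.6
red px [370. 159.] ctr 419.3 -354.5 size 30.0 28.5 ang 89.7 area/rect 0.76 zmed 29.7
```

View pics/end.png

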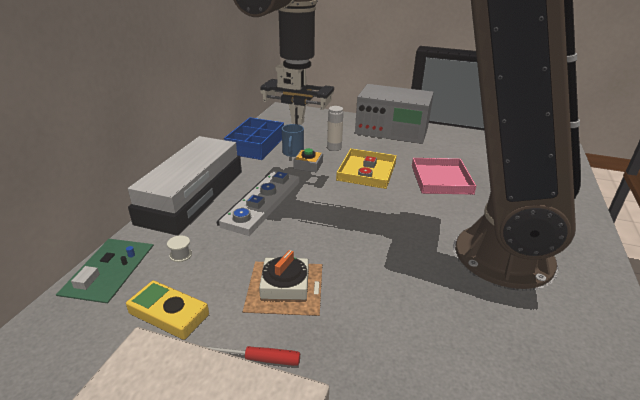

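The picture shows all four blue modules seated in the dock at (241,212) to (280,175) and both reds in the tray at (367,166). The dial is set, the button is up at (308,152), and the bystanders have not moved.

```bash
python3 -c "
from bench import workorder
print(workorder.finish_job())"
```

```text
the job is handed in; nothing more can be done
None
```

I handed the job in at about 58 s: both red modules are in the yellow tray, all four blue modules are seated in the dock, the dial is on the green mark, and the start button was pressed last and came back up.

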